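Assemble the carved stele on its plinth

TASK

Assemble the carved stele on the dark plinth, from the bottom up: blue foot, red drum, green wing stone, orange cap, each seated flat over the dowel or pin below it, with the foot square to the plinth and the wings running along the plinth's long side. The stone chips easily, so lower each piece into place instead of dropping it, and let go before fetching the next. Leave the tools, the glue and tape and the classmate's sculpture where they are.

Things in the scene. Friction and masses are not known exactly. Their poses are not given: they have to be found in the camera images.
- foot_mid (a point): Foot of the stele, loose: square blue stone block with a light line on each side, 62 x 62 mm, 44 mm high, 0.1 kg. Point at its centre, 22 mm above its underside; x and y square to its sides, z up. A dowel 12 mm thick stands 10 mm above the centre of its flat top; in the centre of its underside is a bore 24 mm wide, 14 mm deep.
- drum_mid (a point): Drum, loose: round red stone with one light ring round it, 60 mm in diameter, 44 mm high (about 0.08 kg), rim of the top bevelled. Point on its axis, half-way up (22 mm above its underside), z up. Same dowel on top (12 mm thick, 10 mm high) and same bore below (24 mm wide, 14 mm deep), both central.
- wings_mid (a point): Wing stone, loose: green. Core 40 (x) x 48 (y) x 44 mm high, to be gripped across its flat x faces; a narrower wing (30 mm wide, 14 mm clear of the table) on each side, 122 mm tip to tip along y; 0.09 kg. Point at the core's centre, 22 mm above its underside, z up. Dowel on top (12 mm thick, 10 mm high), bore below (24 mm wide, 14 mm deep), both central in the core.
- cap_mid (a point): Cap, loose: orange round stone with a domed top and a light ring, 50 mm in diameter, 52 mm high (about 0.07 kg); sides straight up to 32 mm, then the dome. No dowel on top. Point on its axis, half-way up (26 mm above its underside), z up. Same bore below (24 mm wide, 14 mm deep).
- plinth_top (a point): Dark-stained wooden plinth that carries the stele, 100 mm (its x) by 140 mm (its y, the long side), top 20 mm above the table, on a thin black rubber mat 110 x 150 mm; it is fixed and does not move. Point at the centre of its top face, z up. A steel pin 12 mm thick stands 10 mm above this point.
- neighbour: A classmate's finished sculpture, loose, not to be moved: white wavy round figure glued on a pale wooden plinth 100 (x) x 120 (y) x 18 mm, 142 mm high in all, 72 mm at its thickest. Origin at the centre of its underside.
- jar: Glue jar, loose, not to be moved: cream jar with white lid, 58 mm in diameter, 70 mm high. Origin at the centre of its underside.
- cork: Cork sanding block, loose, not to be moved: 48 (x) x 80 (y) x 30 mm high. Origin at the centre of its underside.
- tape: Roll of masking tape lying flat, loose, not to be moved: 80 mm outside, 54 mm hole, 25 mm high. Origin at the centre of its underside.
- rasp: Rasp with an orange handle, loose, not to be moved: 320 mm long along its x, handle towards -x, 22 mm high. Origin on the table under the blade, 200 mm from the handle end.
Things that resemble listed ones, but are neither listed nor needed, are in the scene too. What is shaped like the part that bears wings_mid but grey or yellow is not meant.

How it is judged (in metres and radians):
On the way, in this order (a step that is already met when the one before it is completed fails the run):
1. blue foot seated on the dark plinth and let go (horizontal distance between foot_mid and plinth_top below 0.01 m and z of foot_mid in the frame of plinth_top between 0.018 and 0.026 m and angle between foot_mid's own z axis and vertical below 0.07 rad and (angle between the x axis of foot_mid and the x axis of plinth_top, either way round below 0.25 rad or angle between the y axis of foot_mid and the x axis of plinth_top, either way round below 0.25 rad) and contact force between the fingers and foot below 0.2 N and linear speed of foot below 0.03 m/s), for 0.2 s.
2. red drum seated on the foot and let go (horizontal distance between drum_mid and foot_mid below 0.01 m and z of drum_mid in the frame of foot_mid between 0.04 and 0.048 m and angle between drum_mid's own z axis and vertical below 0.07 rad and contact force between the fingers and drum below 0.2 N and linear speed of drum below 0.03 m/s), for 0.2 s.
3. green wing stone seated on the drum and let go (horizontal distance between wings_mid and drum_mid below 0.01 m and z of wings_mid in the frame of drum_mid between 0.04 and 0.048 m and angle between wings_mid's own z axis and vertical below 0.07 rad and angle between the y axis of wings_mid and the y axis of plinth_top, either way round below 0.25 rad and contact force between the fingers and wings below 0.2 N and linear speed of wings below 0.03 m/s), for 0.2 s.
4. orange cap seated on the wing stone and let go (horizontal distance between cap_mid and wings_mid below 0.01 m and z of cap_mid in the frame of wings_mid between 0.044 and 0.052 m and angle between cap_mid's own z axis and vertical below 0.07 rad and contact force between the fingers and cap below 0.2 N and linear speed of cap below 0.03 m/s), for 0.2 s.
At the end, for the whole second after the job is handed in: Plinth, foot, drum, wings, cap stand in this order: each upright (0.07 rad), flat on the one below (height within 4 mm), centred on it within 10 mm; foot square to the plinth and wings along its long side within 0.25 rad; all released and at rest (horizontal distance between foot_mid and plinth_top below 0.01 m and z of foot_mid in the frame of plinth_top between 0.018 and 0.026 m and angle between each of foot_mid, drum_mid, wings_mid, cap_mid's own z axis and vertical below 0.07 rad and (angle between the x axis of foot_mid and the x axis of plinth_top, either way round below 0.25 rad or angle between the y axis of foot_mid and the x axis of plinth_top, either way round below 0.25 rad) and contact force between the fingers and foot below 0.2 N and linear speed of each of foot, drum, wings, cap below 0.02 m/s and angular speed of each of foot, drum, wings, cap below 0.2 rad/s and horizontal distance between drum_mid and foot_mid below 0.01 m and z of drum_mid in the frame of foot_mid between 0.04 and 0.048 m and contact force between the fingers and drum below 0.2 N and horizontal distance between wings_mid and drum_mid below 0.01 m and z of wings_mid in the frame of drum_mid between 0.04 and 0.048 m and angle between the y axis of wings_mid and the y axis of plinth_top, either way round below 0.25 rad and contact force between the fingers and wings below 0.2 N and horizontal distance between cap_mid and wings_mid below 0.01 m and z of cap_mid in the frame of wings_mid between 0.044 and 0.052 m and contact force between the fingers and cap below 0.2 N); the robot touches nothing.
It fails at once if the classmate's sculpture shifted by more than 25 mm or tipped (distance of neighbour from where it was at the start of the episode above 0.025 m or angle between neighbour's own z axis and vertical above 0.35 rad).
It fails at once if the glue jar or the tape shifted by more than 25 mm or tipped (distance of any of jar, tape from where it was at the start of the episode above 0.025 m or angle between any of jar, tape's own z axis and vertical above 0.35 rad).
It fails at once if the sanding block or the rasp shifted by more than 25 mm or tipped (distance of any of cork, rasp from where it was at the start of the episode above 0.025 m or angle between any of cork, rasp's own z axis and vertical above 0.35 rad).
It fails at once if a piece dropped onto the stele (faster than 0.6 m/s over the plinth's pin) ((horizontal distance between foot_mid and plinth_top below 0.02 m and linear speed of foot above 0.6 m/s) or (horizontal distance between drum_mid and plinth_top below 0.02 m and linear speed of drum above 0.6 m/s) or (horizontal distance between wings_mid and plinth_top below 0.02 m and linear speed of wings above 0.6 m/s) or (horizontal distance between cap_mid and plinth_top below 0.02 m and linear speed of cap above 0.6 m/s)).
It also fails if it takes over 99 s, if anything falls off the work surface, if the arm or the gripper's body presses on something with over 40 N, if the wrist force passes 120 N, or if a joint passes its speed limit or range.

ROBOT

A 7-joint arm with a two-finger parallel gripper is mounted at the origin on the work surface. World frame = base frame: x ahead of the robot, y to its left, z up, the work surface at z = 0. Lengths are in m, angles in degrees, forces in N, time in s.
With the tool pointing down it reaches from about 0.425 to 0.95 m from the base axis. Payload 4.7 kg.
Tool frame: the origin (TCP) lies at the very end of the fingers, on their centre line; the grasp point (between the pads) lies 19 mm behind it; y points along the fingers, x is the direction in which the jaws open and shut, and the axes are right-handed (so a half turn about y gives the same grasp; the last joint's range is limited). The gripper opens to 85 mm and grips with 20 to 120 N. Pads are 22 mm wide; open, the fingers measure 114 mm over their backs; the gripper's body (76 mm by 85 mm) begins 54 mm behind the grasp point. The pads swing forward as they close: fully open they stand 13 mm farther back than shut.
Start: joints at [68.245, 26.849, -2.785, 87.806, 1.381, 65.374, -4.715], TCP at [0.232, -0.634, 0.231] pointing down, gripper open.
Joint ranges: [-148.3, 148.3], [-19.14, 114.17], [-79.39, 73.82], [5.75, 140.21], [-59.74, 239.74], [12.07, 113.84], [-152.46, 152.46]. Speed limits (degrees/s): [147.25, 147.25, 180, 180, 180, 180, 180].

INTERFACE

Orientations are given as a 3x3 rotation matrix whose columns are the frame's x, y, z axes.
In Python, from workcell import sensors, get_image, get_calibration, workorder, nets gives the robot as it stands.
- The arm moves only by the tool carry_out, never from a script. Its argument "motion" is a list of rows, each a list of 3 entries, a list of its own where there are three numbers: the shift along the tool's x, y, z in cm, then the turn, a rotation vector about the tool's x, y, z in degrees, then the opening, from 0 (shut) to 1 (fully open). In form: [[[tx, ty, tz], [ax, ay, az], gripper], ...]. A call has 1 to 8 rows; each row is the pose to reach, as a shift and turn from the pose commanded when the call began, along the tool's axes at that moment; what a row does not reach only later rows make up. A row lasts 1/12 s, in which the tool goes at most 41.7 mm and 7.16 degrees, less where a joint would pass 70% of its speed; a pose out of reach is approached as far as the arm can. A call with a gripper value outside its range is refused whole. The fingers move at their own pace and stop on an object; "squeeze" is the grip in N (left out, the last holds). Time passes only in rows, so rows that repeat a pose let the fingers close. It gives the time, the measured TCP pose, the force and the opening at its end, in the units of the state.
- sensors.sense(): the state, without advancing time (a new reading comes with each control period).
- get_image(name): name is "side" or "top" or "wrist"; returns (picture, depth): 400x640x3 uint8, red, green, blue; 400x640 float32, m along the optical axis (not along the pixel's ray), 0 where there is no reading.
- get_calibration(name): a dict with "K" (3x3 intrinsics, pixels), "k1" (the pictures are not rectified: a ray, as slopes to the right and down, at radius r is drawn at 1 + k1 r^2 times it, then the intrinsics apply), "R" (3x3) and "t" (3): a world point X has camera coordinates R X + t. Camera axes: x right, y down, z forward; pixel columns grow to the right and rows downward; lengths in m; the calibration is good to about 2 mm. A picture is of the moment at which its call begins: read the wrist's pose just before it. get_calibration takes no time and is no camera call; for the wrist camera it gives the pose at the moment of the call.
- workorder.finish_job(): hands the job in, once; it reports no verdict.
Trained networks look in the newest picture that a camera, given by its name, has taken for a name from the list of things; names that differ only in an ending like _2 or _b are one class to them, and where a whole thing is asked for, a point or a joint stands for the part that bears it (a point fixed in the world has none). Each returns a list of dicts, best first, with "score" (0 to 1); they miss things now and then, are a little off and sometimes report something else, mostly with a low value. They report only what shows in the picture. A call takes as long as a camera call. They do not tell look-alikes from the thing itself.
- nets.silhouettes(label, camera): "mask" (400x640 bool, what is visible of it) and "rect" ([left, top, right, bottom] in pixels, round what is visible of it).
- nets.tip_of(label, camera): "point" ([row, column] in pixels: a listed point, or the origin of a listed thing).
The state is a dict: "t": time; "qpos": joint angles; "qd": joint speeds; "joint_torque": joint torques, N m; "ee_pos": TCP position; "orientation": TCP orientation; "wrist_force": force on the tool from outside, world axes, zero at the start; "moment": the same for the moment, N m; "grip_width": opening from 0.0 (shut) to 1.0 (fully open).
Only numpy, scipy, OpenCV 4.12 (cv2) and the standard library are available. Lean on these libraries where they do the work, as an engineer would, in place of code of your own. Each camera call takes 0.05 s, during which the arm holds its last target.

## Working session

There is one attempt and no reset: what is moved stays moved. The work goes in short steps, Python scripts to look and compute and a tool call to move; the robot and the scene stay as the last step left them, time stands still between calls to the robot, and variables do not carry over. Pictures are saved under pics/ and viewed, and the job is handed in when it is done.

Besides the shell and the picture viewer there is one more tool, called after "Call:" as name([rows], argument=value, ...), one row to a line, values as JSON. carry_out: Moves the arm, as the interface text tells. Its arguments: {"type":"object","properties":{"motion":{"type":"array"},"squeeze":{"type":"number"}},"required":["motion"]}

```bash
ls; mkdir -p pics; python3 - <<'E'
from workcell import sensors, get_image, get_calibration
import cv2
s=sensors.sense()
for k,v in s.items(): print(k,v)
for c in("top","side","wrist"):
    im,d=get_image(c); cv2.imwrite(f"pics/{c}0.png",im[:,:,::-1]); print(c,get_calibration(c))
E
```

```text
pics
t 0.0
qpos [68.24485731 26.89594866 -2.7852024  87.8735286   1.38104581 65.37275482
 -4.71701929]
qd [ 0.01623561 -0.0961258  -0.03172431 -0.04715531  0.02136624 -0.06637456
  0.0074028 ]
joint_torque [ 2.09408140e-04 -5.10300815e+01 -4.64970258e-02 -2.37710434e+01
  1.06917252e-02  7.48621125e-03 -1.15955118e-05]
ee_pos [ 0.23178537 -0.63334851  0.23027886]
orientation [[ 3.43665985e-01 -7.12074267e-04  9.39091680e-01]
 [-9.39090037e-01  1.75784245e-03  3.43666717e-01]
 [-1.89549145e-03 -9.99998201e-01 -6.45911916e-05]]
wrist_force [ 0.26072942  0.11580749 -0.18483587]
moment [-0.00882762  0.01978801  0.02031737]
grip_width 0.9999879370627615
top {'K': array([[362.33631624,   0.        , 313.84718931],
       [  0.        , 362.33631624, 201.49060798],
       [  0.        ,   0.        ,   1.        ]]), 'k1': -0.060217197845277744, 'R': array([[ 0.05103425, -0.99867425,  0.00672708],
       [-0.97850402, -0.05134891, -0.19973275],
       [ 0.19981338,  0.00361074, -0.97982732]]), 't': array([-0.07613998,  0.48236227,  1.08688261])}
side {'K': array([[372.83094809,   0.        , 316.57736501],
       [  0.        , 372.83094809, 202.10484032],
       [  0.        ,   0.        ,   1.        ]]), 'k1': -0.008723218235978573, 'R': array([[-0.99015683, -0.13904843, -0.01596822],
       [-0.06441903,  0.5540405 , -0.82999356],
       [ 0.12425634, -0.82079514, -0.55754435]]), 't': array([0.48397193, 0.09405852, 0.8754863 ])}
wrist {'K': array([[279.89354565,   0.        , 322.11499291],
       [  0.        , 279.89354565, 202.98749707],
       [  0.        ,   0.        ,   1.        ]]), 'k1': -0.03467335851248498, 'R': array([[ 3.45252582e-01, -9.38509753e-01, -3.12198878e-04],
       [-8.88773512e-01, -3.27062771e-01,  3.21109933e-01],
       [-3.01466912e-01, -1.10586559e-01, -9.47041875e-01]]), 't': array([-0.67578054, -0.04255462,  0.37920033])}
```

View pics/top0.png

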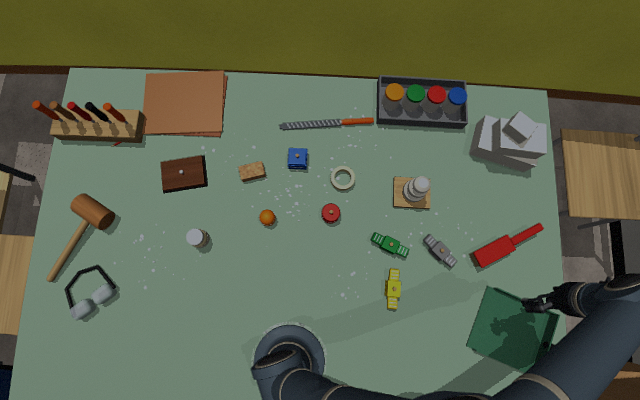

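View pics/side0.png

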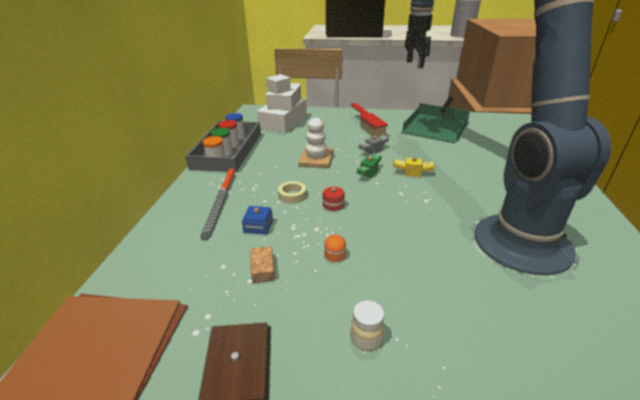

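View pics/wrist0.png

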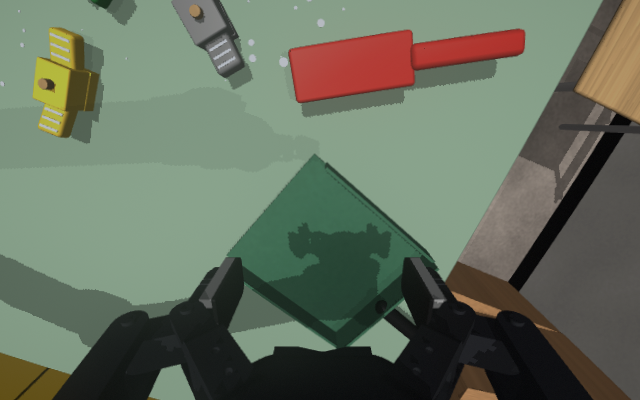

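```bash
cat > h.py <<'E'
from workcell import sensors, get_image, get_calibration, nets
import numpy as np, cv2
def undist(cal,uv):
    K=cal['K'];uv=np.atleast_2d(uv).astype(float)
    d=np.c_[(uv[:,0]-K[0,2])/K[0,0],(uv[:,1]-K[1,2])/K[1,1]]
    u=d.copy()
    for _ in range(10): u=d/(1+cal['k1']*(u**2).sum(1,keepdims=True))
    return u
def at_z(cal,uv,z):
    u=undist(cal,uv); R=cal['R'];c=-R.T@cal['t']
    w=np.c_[u,np.ones(len(u))]@R
    return c+w*((z-c[2])/w[:,2])[:,None]
def deproj(cal,uv,d):
    u=undist(cal,uv)
    return (np.c_[u,np.ones(len(u))]*np.asarray(d)[:,None]-cal['t'])@cal['R']
def proj(cal,X):
    c=np.atleast_2d(X)@cal['R'].T+cal['t'];u=c[:,:2]/c[:,2:]
    u=u*(1+cal['k1']*(u**2).sum(1,keepdims=True))
    return u*[cal['K'][0,0],cal['K'][1,1]]+cal['K'][:2,2]
def cloud(cam):
    im,d=get_image(cam);cal=get_calibration(cam)
    v,u=np.mgrid[0:400,0:640]
    P=deproj(cal,np.c_[u.ravel(),v.ravel()],d.ravel()).reshape(400,640,3);P[d==0]=np.nan
    return im,P,cal
E
python3 - <<'E'
from h import *
im,P,cal=cloud("top")
H={'foot_mid':(.02,.048),'drum_mid':(.02,.048),'wings_mid':(.02,.048),'cap_mid':(.0,.06),'plinth_top':(.01,.024),'jar':(.06,.08),'cork':(.02,.04),'tape':(.015,.04),'neighbour':(.01,.025),'rasp':(.0,.03)}
for n,(a,b) in H.items():
    for r in nets.silhouettes(n,'top') if n!='plinth_top' else []:
        m=r['mask'];q=P[m];q=q[np.isfinite(q[:,2])]
        s=q[(q[:,2]>a)&(q[:,2]<b)]
        rr=cv2.minAreaRect((s[:,:2]*1000).astype(np.float32)) if len(s)>4 else None
        print(n,round(r['score'],2),np.round(r['rect']),m.sum(),'med',np.round(np.median(s,0),4),'zmax',q[:,2].max().round(3),rr)
    for r in nets.tip_of(n,'top')[:3]:
        z={'foot_mid':.022,'drum_mid':.022,'wings_mid':.022,'cap_mid':.026,'plinth_top':.02}.get(n,0)
        print('   tip',n,round(r['score'],2),np.round(r['point'],1),at_z(cal,r['point'][::-1],z).round(4))
E
```

```text
foot_mid 0.62 [161. 157. 210. 193.] 1535 med [0.5685 0.3874 0.0213] zmax 0.032 ((567.824951171875, 387.54193115234375), (100.69999694824219, 138.63165283203125), 13.114645957946777)
foot_mid 0.61 [290. 150. 305. 170.] 400 med [0.6282 0.0105 0.0423] zmax 0.058 ((633.18505859375, 12.307424545288086), (60.57075881958008, 62.018123626708984), 0.7342422008514404)
   tip foot_mid 0.58 [158.1 296.9] [[0.6339 0.0122 0.022 ]]
drum_mid 0.8 [320. 205. 341. 229.] 336 med [ 0.4529 -0.1035  0.0427] zmax 0.057 ((455.5462951660156, -104.83413696289062), (56.90248107910156, 59.67784881591797), 47.072540283203125)
   tip drum_mid 0.53 [211.5 333.3] [[ 0.4618 -0.1147  0.022 ]]
wings_mid 0.82 [427. 232. 458. 265.] 480 med [ 0.352  -0.4466  0.0392] zmax 0.055 ((352.5762023925781, -450.9657287597656), (118.7361068725586, 40.73976135253906), 50.01981735229492)
wings_mid 0.73 [372. 229. 410. 258.] 503 med [ 0.3635 -0.2902  0.0397] zmax 0.057 ((365.18359375, -293.4370422363281), (121.33975982666016, 40.83714294433594), 65.79840087890625)
wings_mid 0.56 [385. 269. 404. 311.] 498 med [ 0.2303 -0.3046  0.0399] 
[... 1112 characters left out ...]
672), 18.084453582763672)
   tip cork 0.6 [216.5 268.8] [[0.4383 0.0926 0.    ]]
   tip cork 0.55 [173.5 253.4] [[0.58   0.1548 0.    ]]
tape 0.51 [330. 162. 355. 191.] 355 med [ 0.5744 -0.1393  0.0241] zmax 0.031 ((575.5769653320312, -138.9074249267578), (76.56161499023438, 78.40448760986328), 50.067352294921875)
   tip tape 0.79 [177.4 344.1] [[ 0.5825 -0.1471  0.    ]]
neighbour 0.85 [393. 174. 432. 208.] 1163 med [ 0.5199 -0.3421  0.0176] zmax 0.145 ((540.6570434570312, -368.52459716796875), (121.74017333984375, 100.59552764892578), 89.39127349853516)
   tip neighbour 0.81 [191.4 410.4] [[ 0.5464 -0.3685  0.    ]]
rasp 0.63 [280. 118. 373. 132.] 634 med [ 0.7686 -0.0715  0.0113] zmax 0.029 ((769.0315551757812, -77.96138000488281), (27.359495162963867, 320.02923583984375), 6.017524242401123)
  return _methods._mean(a, axis=axis, dtype=dtype,
  ret = um.true_divide(
```

```bash
python3 - <<'E'
import cv2
im=cv2.imread('pics/top0.png')
cv2.imwrite('pics/crop1.png',cv2.resize(im[130:270,150:450],(800,373),interpolation=cv2.INTER_CUBIC))
E
```

```text
(no output)
```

View pics/crop1.png

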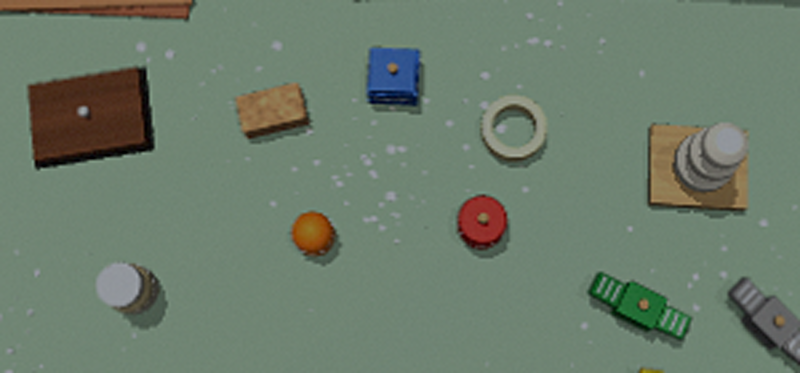

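```bash
cat >> h.py <<'E'
from scipy.spatial.transform import Rotation as Ro
def delta(pos,psi):
    s=sensors.sense();R=np.array(s['orientation']);p=np.array(s['ee_pos'])
    a=np.radians(psi);T=np.array([[np.cos(a),0,-np.sin(a)],[np.sin(a),0,np.cos(a)],[0,-1,0]])
    print('pos',p.round(4),'psi',np.degrees(np.arctan2(R[1,0],R[0,0])).round(2),'t',s['t'],'grip',s['grip_width'],'F',np.round(s['wrist_force'],1))
    print('shift cm',(R.T@(np.array(pos)-p)*100).round(2),'turn',np.degrees(Ro.from_matrix(R.T@T).as_rotvec()).round(2))
E
python3 -c "
from h import *
delta((.6325,.0115,.2),0.7)"
```

```text
pos [ 0.232  -0.6339  0.2313] psi -69.9 t 1.15 grip 0.9975610953827474 F [0.4 0.5 0.5]
shift cm [-46.85   3.13  59.79] turn [  0.  -70.6   0. ]
```

Call:
carry_out([
  [[-46.85,3.1,59.8],[0,-70.6,0],1],
  [[-46.85,3.1,59.8],[0,-70.6,0],1],
  [[-46.85,3.1,59.8],[0,-70.6,0],1],
  [[-46.85,3.1,59.8],[0,-70.6,0],1],
  [[-46.85,3.1,59.8],[0,-70.6,0],1],
  [[-46.85,3.1,59.8],[0,-70.6,0],1],
  [[-46.85,3.1,59.8],[0,-70.6,0],1],
  [[-46.85,3.1,59.8],[0,-70.6,0],1],
], squeeze=30)

```text
t: 1.82
ee_pos: [0.4084, -0.3492, 0.2181]
orientation: [[0.977, 0.001, 0.212], [-0.212, -0.001, 0.977], [0.001, -1.0, -0.001]]
wrist_force: [0.9, 0.7, -0.3]
grip_width: 0.994
```

```bash
python3 -c "
from h import *
delta((.6325,.0115,.2),0.7)"
```

```text
pos [ 0.4084 -0.3492  0.2181] psi -12.27 t 1.8167 grip 0.9943345348366908 F [ 0.9  0.7 -0.3]
shift cm [14.24  1.79 40.01] turn [  0.05 -12.97   0.04]
```

Call:
carry_out([
  [[14.2,1.8,40.0],[0,-13,0],1],
  [[14.2,1.8,40.0],[0,-13,0],1],
  [[14.2,1.8,40.0],[0,-13,0],1],
  [[14.2,1.8,40.0],[0,-13,0],1],
  [[14.2,1.8,40.0],[0,-13,0],1],
  [[14.2,1.8,40.0],[0,-13,0],1],
  [[14.2,1.8,40.0],[0,-13,0],1],
  [[14.2,1.8,40.0],[0,-13,0],1],
])

```text
t: 2.48
ee_pos: [0.5857, -0.0673, 0.2038]
orientation: [[1.0, 0.001, -0.006], [0.006, -0.0, 1.0], [0.001, -1.0, -0.0]]
wrist_force: [0.5, -0.0, 0.3]
grip_width: 1.001
```

```bash
python3 -c "
from h import *
delta((.6325,.0115,.2),0.7)"
```

```text
pos [ 0.5857 -0.0673  0.2038] psi 0.37 t 2.4833 grip 1.0005169490286818 F [ 0.5 -0.   0.3]
shift cm [4.73 0.38 7.85] turn [ 0.03 -0.33  0.03]
```

Call:
carry_out([
  [[4.7,0.4,7.8],[0,0,0],1],
  [[4.7,0.4,7.8],[0,0,0],1],
  [[4.7,0.4,7.8],[0,0,0],1],
  [[4.7,0.4,7.8],[0,0,0],1],
  [[4.7,0.4,7.8],[0,0,0],1],
])

```text
t: 2.9
ee_pos: [0.6311, 0.0092, 0.1993]
orientation: [[1.0, -0.001, -0.008], [0.008, -0.001, 1.0], [-0.001, -1.0, -0.001]]
wrist_force: [0.1, -0.9, -0.1]
grip_width: 1.001
```

```bash
cat >> h.py <<'E'
def blob(im,P,near,zlo,zhi,r=.09):
    m=np.isfinite(P[...,2])&(P[...,2]>zlo)&(P[...,2]<zhi)&(np.hypot(P[...,0]-near[0],P[...,1]-near[1])<r)
    q=P[m];print('n',len(q),'med',np.median(q,0).round(4),'rect',cv2.minAreaRect((q[:,:2]*1000).astype(np.float32)))
    return m
E
python3 -c "
from h import *
im,P,cal=cloud('wrist');cv2.imwrite('pics/w1.png',im[:,:,::-1])
blob(im,P,(.6325,.0115),.038,.049)
blob(im,P,(.6325,.0115),.051,.058)
delta((.6325,.0115,.2),0.7)
q=proj(cal,[[.6325,.0115,.054]]);print(q)
"
```

```text
n 2335 med [0.6364 0.0118 0.0435] rect ((636.1929321289062, 8.823883056640625), (55.35813522338867, 56.142005920410156), 89.9027328491211)
n 90 med [0.6364 0.0095 0.0533] rect ((635.8080444335938, 9.54029655456543), (11.008742332458496, 10.516101837158203), 42.659828186035156)
pos [0.6309 0.0077 0.1993] psi 0.31 t 2.95 grip 1.0026449225678875 F [-1.3 -1.1  1.4]
shift cm [ 0.16 -0.07  0.38] turn [ 0.09 -0.39 -0.05]
[[323.30622699 185.10010648]]
```

View pics/w1.png

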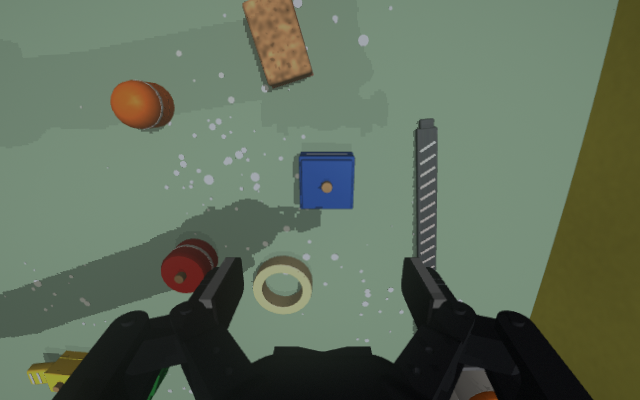

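```bash
python3 -c "
from h import *
delta((.6345,.0105,.008),0.5)
"
```

```text
pos [0.6309 0.0077 0.1993] psi 0.31 t 2.95 grip 1.0026449225678875 F [-1.3 -1.1  1.4]
shift cm [ 0.38 19.13  0.31] turn [ 0.09 -0.19 -0.05]
```

Call:
carry_out([
  [[0.35,5,0.2],[0,0,0],1],
  [[0.35,9,0.2],[0,0,0],1],
  [[0.35,12,0.2],[0,0,0],1],
  [[0.35,15,0.2],[0,0,0],1],
  [[0.35,17,0.2],[0,0,0],1],
  [[0.35,18.5,0.2],[0,0,0],1],
  [[0.35,19.1,0.2],[0,0,0],1],
  [[0.35,19.1,0.2],[0,0,0],1],
])

```text
t: 3.62
ee_pos: [0.6341, 0.0098, 0.0078]
orientation: [[1.0, -0.002, -0.005], [0.005, -0.001, 1.0], [-0.002, -1.0, -0.001]]
wrist_force: [-0.1, -0.3, 0.7]
grip_width: 0.998
```

Call:
carry_out([
  [[0,0,0],[0,0,0],0.4],
  [[0,0,0],[0,0,0],0.4],
  [[0,0,0],[0,0,0],0.4],
  [[0,0,0],[0,0,0],0.4],
  [[0,0,0],[0,0,0],0.4],
  [[0,0,0],[0,0,0],0.4],
], squeeze=35)

```text
t: 4.12
ee_pos: [0.6362, 0.0114, 0.0106]
orientation: [[1.0, 0.003, -0.007], [0.007, -0.0, 1.0], [0.003, -1.0, -0.0]]
wrist_force: [0.0, -1.5, 6.1]
grip_width: 0.72
```

Call:
carry_out([
  [[0,-1,0],[0,0,0],0.4],
  [[0,-4,0],[0,0,0],0.4],
  [[0,-8,0],[0,0,0],0.4],
  [[0,-12,0],[0,0,0],0.4],
  [[0,-15,0],[0,0,0],0.4],
  [[0,-15,0],[0,0,0],0.4],
])

```text
t: 4.62
ee_pos: [0.6389, 0.0126, 0.1669]
orientation: [[1.0, 0.014, -0.007], [0.007, 0.001, 1.0], [0.014, -1.0, 0.001]]
wrist_force: [0.1, 0.1, -0.3]
grip_width: 0.718
```

```bash
python3 -c "
from h import *
delta((.569,.3875,.16),13.1)
im,P,cal=cloud('top');cv2.imwrite('pics/t2.png',im[:,:,::-1])
m=blob(im,P,(.5675,.3877),.012,.025,.1)
m=blob(im,P,(.5675,.3877),.0265,.034,.1)
m=blob(im,P,(.6345,.011),.18,.20,.1)
"
```

```text
pos [0.6389 0.0126 0.1669] psi 0.41 t 4.6167 grip 0.7180175163763275 F [ 0.1  0.1 -0.3]
shift cm [-6.74  0.63 37.54] turn [  0.05 -12.69   0.79]
n 1245 med [0.5668 0.3872 0.0191] rect ((568.0308227539062, 387.9645080566406), (103.17249298095703, 141.42588806152344), 11.981642723083496)
n 7 med [0.5681 0.3872 0.03  ] rect ((567.4024658203125, 387.9208679199219), (6.893033027648926, 6.716106414794922), 50.606380462646484)
n 19 med [0.6112 0.0408 0.1914] rect ((615.4203491210938, 43.07707977294922), (23.44466781616211, 7.711191654205322), 24.44530487060547)
```

```bash
python3 -c "
from h import *
delta((.592,.29,.16),13.0)
"
```

```text
pos [0.6371 0.0121 0.1635] psi 0.41 t 4.6667 grip 0.7183473764593586 F [ 0.4  0.1 -1.8]
shift cm [-4.31  0.31 27.82] turn [  0.04 -12.59   0.49]
```

Call:
carry_out([
  [[-4.4,0.3,27.8],[0,-12.6,0],0.4],
  [[-4.4,0.3,27.8],[0,-12.6,0],0.4],
  [[-4.4,0.3,27.8],[0,-12.6,0],0.4],
  [[-4.4,0.3,27.8],[0,-12.6,0],0.4],
  [[-4.4,0.3,27.8],[0,-12.6,0],0.4],
  [[-4.4,0.3,27.8],[0,-12.6,0],0.4],
  [[-4.4,0.3,27.8],[0,-12.6,0],0.4],
  [[-4.4,0.3,27.8],[0,-12.6,0],0.4],
])

```text
t: 5.33
ee_pos: [0.5837, 0.2989, 0.155]
orientation: [[0.971, -0.004, -0.237], [0.237, 0.006, 0.971], [-0.002, -1.0, 0.007]]
wrist_force: [-0.9, 0.2, -0.2]
grip_width: 0.717
```

```bash
python3 -c "
from h import *
im,P,cal=cloud('wrist');cv2.imwrite('pics/w3.png',im[:,:,::-1])
delta((.5675,.388,.09),13.0)
m=blob(im,P,(.5675,.3877),.012,.025,.1)
m=blob(im,P,(.5675,.3877),.0265,.034,.1)
s=sensors.sense();p=s['ee_pos']
m=blob(im,P,p,p[2]+.025,p[2]+.045,.06)
m=blob(im,P,p,p[2]+.044,p[2]+.053,.03)
"
```

```text
pos [0.5854 0.2944 0.1546] psi 13.5 t 5.3833 grip 0.7155805749877507 F [ 0.3 -0.8 -0.3]
shift cm [0.46 6.48 9.51] turn [-0.14  0.5  -0.15]
n 16452 med [0.5699 0.3907 0.0187] rect ((571.5498046875, 382.73236083984375), (100.63292694091797, 140.75205993652344), 12.617003440856934)
n 140 med [0.5715 0.3832 0.0285] rect ((571.6063232421875, 383.0692443847656), (11.191762924194336, 11.322212219238281), 60.088783264160156)
n 15166 med [0.5842 0.2993 0.1875] rect ((585.52685546875, 295.5255126953125), (89.11634826660156, 59.49335861206055), 13.363146781921387)
n 5 med [0.5857 0.2924 0.1988] rect ((586.3279418945312, 294.3276062011719), (6.68839693069458, 4.657473564147949), 63.84800720214844)
```

View pics/w3.png

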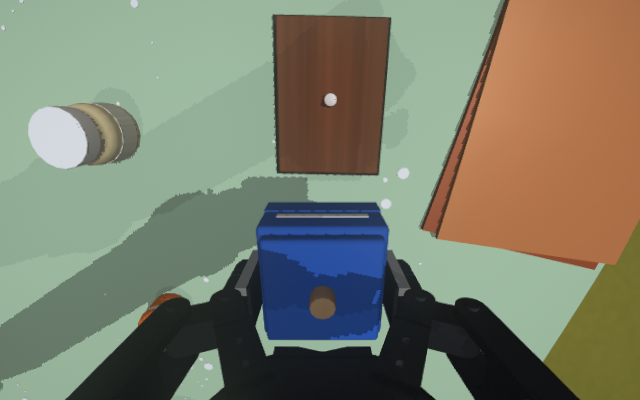

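```bash
cat > m.py <<'E'
from h import *
im,P,cal=cloud('wrist')
m=blob(im,P,(.5675,.3877),.0265,.034,.1)
v,u=np.nonzero(m);print(u.mean(),v.mean(),at_z(cal,[[u.mean(),v.mean()]],.030))
delta((.5695,.3855,.09),12.8)
E
python3 m.py;python3 m.py
```

```text
n 145 med [0.5717 0.3844 0.0288] rect ((571.7380981445312, 384.1750793457031), (11.583722114562988, 11.127965927124023), 56.58687210083008)
329.7448275862069 93.03448275862068 [[0.57164161 0.38425966 0.03      ]]
pos [0.587  0.2908 0.1543] psi 13.25 t 5.4333 grip 0.7178870170538314 F [ 1.3 -1.  -0.9]
shift cm [0.49 6.43 9.62] turn [ 0.01  0.45 -0.15]
n 149 med [0.571  0.3859 0.0291] rect ((570.8818969726562, 385.97454833984375), (11.72002124786377, 11.023351669311523), 56.55276107788086)
328.3422818791946 87.79865771812081 [[0.57093381 0.38583036 0.03      ]]
pos [0.5881 0.2885 0.1542] psi 13.05 t 5.4833 grip 0.7170274958025401 F [ 0.2 -0.3 -0.6]
shift cm [0.4  6.41 9.88] turn [ 0.09  0.25 -0.14]
```

Call:
carry_out([
  [[0.4,4,9.9],[0,0.2,0],0.4],
  [[0.4,4,9.9],[0,0.2,0],0.4],
  [[0.4,4,9.9],[0,0.2,0],0.4],
  [[0.4,4,9.9],[0,0.2,0],0.4],
  [[0.4,4,9.9],[0,0.2,0],0.4],
  [[0.4,4,9.9],[0,0.2,0],0.4],
  [[0.4,4,9.9],[0,0.2,0],0.4],
  [[0.4,4,9.9],[0,0.2,0],0.4],
])

```text
t: 6.15
ee_pos: [0.572, 0.3841, 0.1159]
orientation: [[0.976, 0.001, -0.218], [0.218, -0.001, 0.976], [0.001, -1.0, -0.001]]
wrist_force: [-0.4, -0.5, -0.4]
grip_width: 0.717
```

```bash
python3 -c "
from h import *
delta((.5695,.387,.045),12.8)
im,P,cal=cloud('side');cv2.imwrite('pics/s4.png',cv2.resize(im[200:400,100:400,::-1],(800,533)))
delta((.5695,.387,.045),12.8)
"
```

```text
pos [0.572  0.3841 0.1159] psi 12.6 t 6.15 grip 0.7167449831695929 F [-0.4 -0.5 -0.4]
shift cm [-0.19  7.09  0.34] turn [ 0.07 -0.2   0.05]
pos [0.5718 0.3846 0.116 ] psi 12.63 t 6.2 grip 0.7123041617565697 F [ 0.5  0.1 -0.9]
shift cm [-0.18  7.1   0.29] turn [ 0.05 -0.17  0.06]
```

View pics/s4.png

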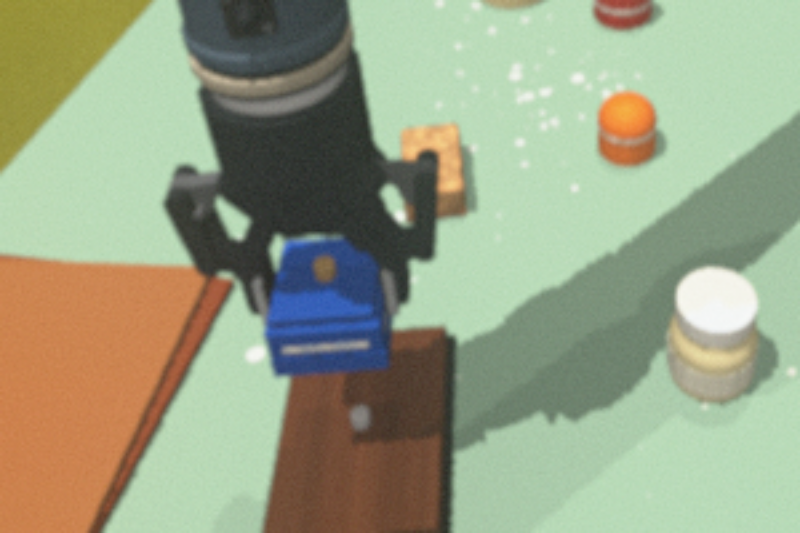

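Call:
carry_out([
  [[-0.2,3,0.3],[0,0,0],0.4],
  [[-0.2,5,0.3],[0,0,0],0.4],
  [[-0.2,6,0.3],[0,0,0],0.4],
  [[-0.2,7,0.3],[0,0,0],0.4],
  [[-0.2,7,0.3],[0,0,0],0.4],
  [[-0.2,7.2,0.3],[0,0,0],0.4],
  [[-0.2,7.2,0.3],[0,0,0],0.4],
])

```text
t: 6.78
ee_pos: [0.5685, 0.3894, 0.0445]
orientation: [[0.975, 0.001, -0.221], [0.221, 0.001, 0.975], [0.002, -1.0, 0.001]]
wrist_force: [-0.6, 0.2, -1.0]
grip_width: 0.717
```

```bash
python3 -c "
from h import *
delta((.5695,.387,.029),12.8)
im,P,cal=cloud('side');cv2.imwrite('pics/s5.png',cv2.resize(im[200:400,100:400,::-1],(800,533)))
im,P,cal=cloud('wrist');cv2.imwrite('pics/w5.png',im[:,:,::-1])
"
```

```text
pos [0.5685 0.3894 0.0445] psi 12.78 t 6.7833 grip 0.7168499641533399 F [-0.6  0.2 -1. ]
shift cm [ 0.04  1.55 -0.25] turn [-0.04 -0.02  0.09]
```

View pics/s5.png

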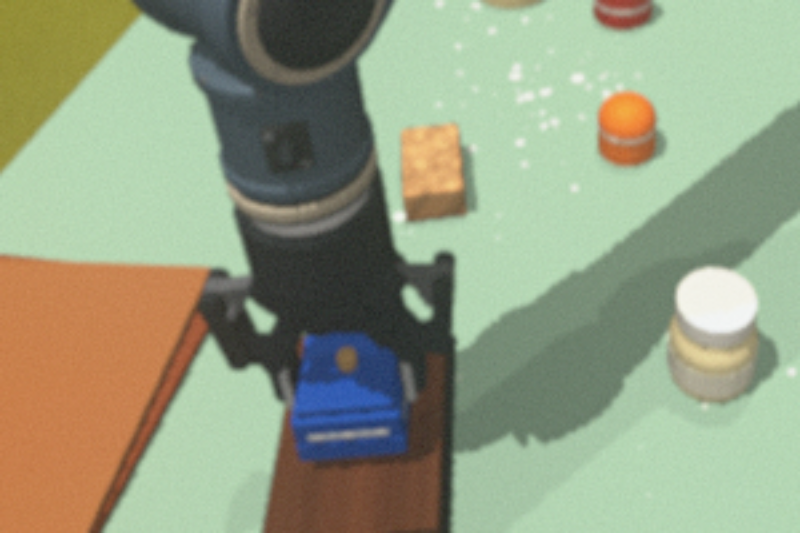

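View pics/w5.png

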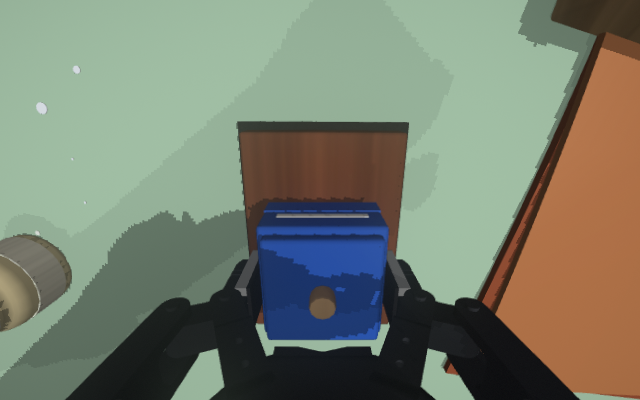

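```bash
python3 -c "
from h import *
cal=get_calibration('side')
k=800/300
print(at_z(cal,[[347/k+100,355/k+200]],.0895),at_z(cal,[[360/k+100,410/k+200]],.030))
delta((.5695,.387,.029),12.8)
"
```

```text
[[0.56632872 0.39392733 0.0895    ]] [[0.56854201 0.38963824 0.03      ]]
pos [0.5685 0.3895 0.0448] psi 12.79 t 6.8833 grip 0.7182847502720107 F [ 1.1  0.2 -0.8]
shift cm [ 0.04  1.58 -0.26] turn [-0.05 -0.01  0.11]
```

Call:
carry_out([
  [[0.1,0.3,-0.3],[0,0,0],0.4],
  [[0.1,0.6,-0.3],[0,0,0],0.4],
  [[0.1,0.9,-0.3],[0,0,0],0.4],
  [[0.1,1.1,-0.3],[0,0,0],0.4],
  [[0.1,1.3,-0.3],[0,0,0],0.4],
  [[0.1,1.5,-0.3],[0,0,0],0.4],
  [[0.1,1.5,-0.3],[0,0,0],0.4],
  [[0.1,1.5,-0.3],[0,0,0],0.4],
])

```text
t: 7.55
ee_pos: [0.5694, 0.3861, 0.0307]
orientation: [[0.975, 0.0, -0.221], [0.221, -0.001, 0.975], [0.0, -1.0, -0.001]]
wrist_force: [-4.1, -4.5, 12.5]
grip_width: 0.714
```

Call:
carry_out([
  [[0,-0.1,0],[0,0,0],0.4],
  [[0,-0.1,0],[0,0,0],0.8],
  [[0,-0.1,0],[0,0,0],1],
  [[0,-0.1,0],[0,0,0],1],
  [[0,-0.1,0],[0,0,0],1],
  [[0,-4,0],[0,0,0],1],
  [[0,-8,0],[0,0,0],1],
  [[0,-12,0],[0,0,0],1],
])

```text
t: 8.22
ee_pos: [0.5689, 0.3859, 0.1488]
orientation: [[0.975, -0.002, -0.222], [0.222, -0.001, 0.975], [-0.002, -1.0, -0.001]]
wrist_force: [1.7, -0.6, -0.0]
grip_width: 0.999
```

```bash
python3 -c "
from h import *
im,P,cal=cloud('side');cv2.imwrite('pics/s6.png',cv2.resize(im[200:400,100:400,::-1],(800,533)))
im,P,cal=cloud('wrist');cv2.imwrite('pics/w6.png',im[:,:,::-1])
blob(im,P,(.57,.387),.055,.07,.05);blob(im,P,(.57,.387),.072,.08,.03)
blob(im,P,(.57,.387),.012,.025,.1)
delta((.455,-.104,.2),-12)
"
```

```text
n 3527 med [0.5696 0.3896 0.0608] rect ((569.9658813476562, 386.3219299316406), (56.709590911865234, 56.39390563964844), 13.271069526672363)
n 0 med [nan nan nan] rect ((0.0, 0.0), (0.0, 0.0), 0.0)
n 7628 med [0.564 0.42  0.017] rect ((569.6007080078125, 388.80072021484375), (100.4969482421875, 138.69126892089844), 12.62363052368164)
pos [0.5726 0.39   0.1566] psi 12.79 t 8.3167 grip 0.9987542059180144 F [-0.4  1.2  0.3]
shift cm [-22.34  -4.91 -45.55] turn [-0.51 24.79  0.63]
  return _methods._mean(a, axis=axis, dtype=dtype,
  ret = um.true_divide(
```

View pics/s6.png

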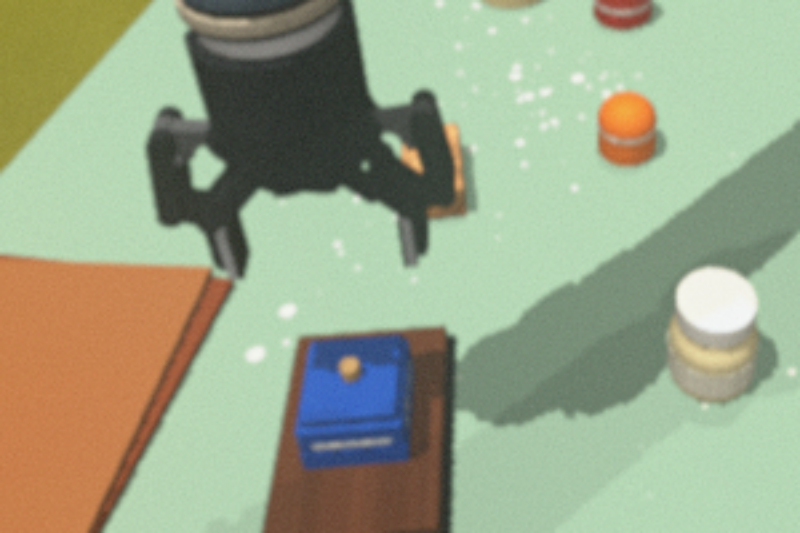

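View pics/w6.png

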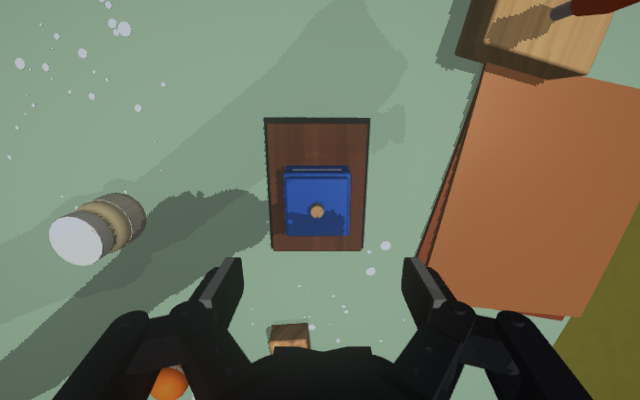

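Call:
carry_out([
  [[-22.3,-5,-45.5],[0,0,0],1],
  [[-22.3,-5,-45.5],[0,0,0],1],
  [[-22.3,-5,-45.5],[0,0,0],1],
  [[-22.3,-5,-45.5],[0,0,0],1],
  [[-22.3,-5,-45.5],[0,0,0],1],
  [[-22.3,-5,-45.5],[0,0,0],1],
  [[-22.3,-5,-45.5],[0,0,0],1],
  [[-22.3,-5,-45.5],[0,0,0],1],
])

```text
t: 8.98
ee_pos: [0.4922, 0.0615, 0.1811]
orientation: [[0.975, -0.0, -0.222], [0.222, -0.0, 0.975], [-0.0, -1.0, -0.0]]
wrist_force: [0.3, 0.1, 0.5]
grip_width: 1.001
```

```bash
python3 -c "
from h import *
delta((.455,-.104,.2),12.8)"
```

```text
pos [0.4922 0.0615 0.1811] psi 12.81 t 8.9833 grip 1.0010414746039993 F [0.3 0.1 0.5]
shift cm [ -7.3   -1.89 -15.32] turn [ 0.01  0.01 -0.01]
```

Call:
carry_out([
  [[-7.3,-1.9,-15.3],[0,0,0],1],
  [[-7.3,-1.9,-15.3],[0,0,0],1],
  [[-7.3,-1.9,-15.3],[0,0,0],1],
  [[-7.3,-1.9,-15.3],[0,0,0],1],
  [[-7.3,-1.9,-15.3],[0,0,0],1],
  [[-7.3,-1.9,-15.3],[0,0,0],1],
  [[-7.3,-1.9,-15.3],[0,0,0],1],
  [[-7.3,-1.9,-15.3],[0,0,0],1],
])

```text
t: 9.65
ee_pos: [0.4561, -0.1001, 0.2001]
orientation: [[0.974, -0.0, -0.224], [0.224, 0.001, 0.974], [0.0, -1.0, 0.001]]
wrist_force: [-0.2, 0.1, -0.2]
grip_width: 1.005
```

```bash
python3 -c "
from h import *
im,P,cal=cloud('wrist');cv2.imwrite('pics/w7.png',im[:,:,::-1])
m=blob(im,P,(.456,-.104),.036,.048,.05);m=blob(im,P,(.456,-.104),.0505,.058,.05)
v,u=np.nonzero(m);print(at_z(cal,[[u.mean(),v.mean()]],.054))
delta((.456,-.104,.008),12.8)
"
```

```text
n 1944 med [ 0.4573 -0.1024  0.0433] rect ((458.4051513671875, -106.08839416503906), (57.96078109741211, 58.2596549987793), 11.437287330627441)
n 94 med [ 0.4578 -0.1049  0.0532] rect ((457.53424072265625, -105.31404876708984), (10.814132690429688, 11.34225845336914), 13.447482109069824)
[[ 0.45780611 -0.10458832  0.054     ]]
pos [ 0.4562 -0.0999  0.2001] psi 13.0 t 9.7 grip 1.0010125839154715 F [-1.1  0.1 -0.6]
shift cm [-0.11 19.21 -0.41] turn [-0.04  0.2   0.  ]
```

View pics/w7.png

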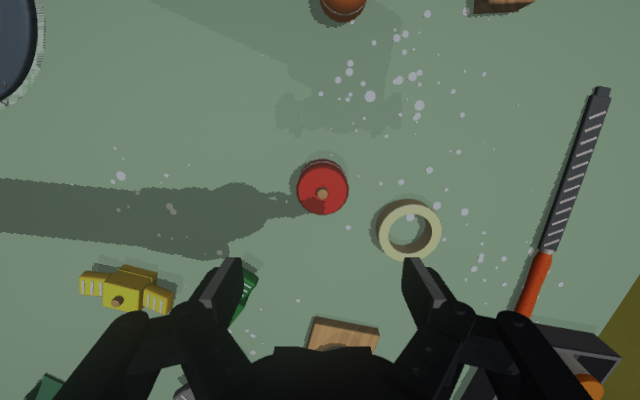

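Call:
carry_out([
  [[-0.05,5,-0.5],[0,0,0],1],
  [[-0.05,9,-0.5],[0,0,0],1],
  [[-0.05,12,-0.5],[0,0,0],1],
  [[-0.05,15,-0.5],[0,0,0],1],
  [[-0.05,17,-0.5],[0,0,0],1],
  [[-0.05,18.5,-0.5],[0,0,0],1],
  [[-0.05,19.2,-0.5],[0,0,0],1],
  [[-0.05,19.2,-0.5],[0,0,0],1],
])

```text
t: 10.37
ee_pos: [0.4559, -0.1051, 0.0069]
orientation: [[0.975, -0.003, -0.224], [0.224, 0.001, 0.975], [-0.002, -1.0, 0.002]]
wrist_force: [-0.2, 0.5, 0.0]
grip_width: 1.0
```

Call:
carry_out([
  [[0,0,0],[0,0,0],1],
  [[0,0,0],[0,0,0],0.4],
  [[0,0,0],[0,0,0],0.4],
  [[0,0,0],[0,0,0],0.4],
  [[0,0,0],[0,0,0],0.4],
  [[0,0,0],[0,0,0],0.4],
  [[0,0,0],[0,0,0],0.4],
])

```text
t: 10.95
ee_pos: [0.4574, -0.107, 0.0098]
orientation: [[0.975, 0.003, -0.221], [0.221, -0.001, 0.975], [0.002, -1.0, -0.001]]
wrist_force: [-1.1, 0.6, 5.9]
grip_width: 0.69
```

Call:
carry_out([
  [[0,-1,0],[0,0,0],0.4],
  [[0,-4,0],[0,0,0],0.4],
  [[0,-8,0],[0,0,0],0.4],
  [[0,-12,0],[0,0,0],0.4],
  [[0,-15,0],[0,0,0],0.4],
  [[0,-15,0],[0,0,0],0.4],
])

```text
t: 11.45
ee_pos: [0.4606, -0.1074, 0.1652]
orientation: [[0.975, 0.013, -0.221], [0.221, -0.004, 0.975], [0.012, -1.0, -0.007]]
wrist_force: [0.6, 0.3, -0.8]
grip_width: 0.689
```

```bash
python3 -c "
from h import *
delta((.592,.288,.165),12.8)"
```

```text
pos [ 0.4606 -0.1074  0.1652] psi 12.78 t 11.45 grip 0.6894656813468121 F [ 0.6  0.3 -0.8]
shift cm [2.156e+01 3.000e-02 3.565e+01] turn [ 0.39 -0.03  0.67]
```

Call:
carry_out([
  [[21.8,-0.3,35.5],[0,0,0],0.4],
  [[21.8,-0.3,35.5],[0,0,0],0.4],
  [[21.8,-0.3,35.5],[0,0,0],0.4],
  [[21.8,-0.3,35.5],[0,0,0],0.4],
  [[21.8,-0.3,35.5],[0,0,0],0.4],
  [[21.8,-0.3,35.5],[0,0,0],0.4],
  [[21.8,-0.3,35.5],[0,0,0],0.4],
  [[21.8,-0.3,35.5],[0,0,0],0.4],
])

```text
t: 12.12
ee_pos: [0.5636, 0.2101, 0.1608]
orientation: [[0.975, -0.0, -0.221], [0.221, -0.001, 0.975], [-0.0, -1.0, -0.001]]
wrist_force: [0.6, -1.0, -0.9]
grip_width: 0.687
```

```bash
python3 -c "
from h import *
delta((.592,.288,.165),12.8)"
```

```text
pos [0.5636 0.2101 0.1608] psi 12.78 t 12.1167 grip 0.6866958835662194 F [ 0.6 -1.  -0.9]
shift cm [ 4.49 -0.42  6.96] turn [ 0.04 -0.02 -0.02]
```

Call:
carry_out([
  [[4.5,-0.4,7],[0,0,0],0.4],
  [[4.5,-0.4,7],[0,0,0],0.4],
  [[4.5,-0.4,7],[0,0,0],0.4],
  [[4.5,-0.4,7],[0,0,0],0.4],
  [[4.5,-0.4,7],[0,0,0],0.4],
  [[4.5,-0.4,7],[0,0,0],0.4],
])

```text
t: 12.62
ee_pos: [0.592, 0.2846, 0.1644]
orientation: [[0.976, -0.001, -0.219], [0.219, -0.002, 0.976], [-0.001, -1.0, -0.002]]
wrist_force: [0.3, -0.8, -0.9]
grip_width: 0.694
```

```bash
cat > m.py <<'E'
from h import *
import sys
zt=float(sys.argv[1])
im,P,cal=cloud('wrist');cv2.imwrite('pics/w%s.png'%sys.argv[2],im[:,:,::-1])
s=sensors.sense();p=s['ee_pos']
m=blob(im,P,(.57,.3865),zt-.007,zt+.006,.04);v,u=np.nonzero(m);print('dowel below',at_z(cal,[[u.mean(),v.mean()]],zt))
if len(sys.argv)>3:
    zh=p[2]-.009+.054
    m=blob(im,P,p,zh-.005,zh+.008,.03);v,u=np.nonzero(m);print('held dowel',at_z(cal,[[u.mean(),v.mean()]],zh)) if m.any() else 0
delta((.5697,.3865,zt+.06),12.8)
E
python3 m.py .074 8 1
```

```text
n 195 med [0.5704 0.3853 0.0734] rect ((570.3765869140625, 385.3557434082031), (10.850447654724121, 11.372615814208984), 87.13394165039062)
dowel below [[0.57044634 0.38531607 0.074     ]]
n 690 med [0.5917 0.2868 0.2078] rect ((591.6348266601562, 286.4045104980469), (59.87541961669922, 14.671409606933594), 15.926417350769043)
held dowel [[0.58978843 0.2878543  0.20953821]]
pos [0.5921 0.2845 0.1645] psi 12.66 t 12.6667 grip 0.6885454584850519 F [ 0.2 -0.5 -0.4]
shift cm [ 0.05  3.04 10.45] turn [ 0.1  -0.14 -0.04]
```

View pics/w8.png

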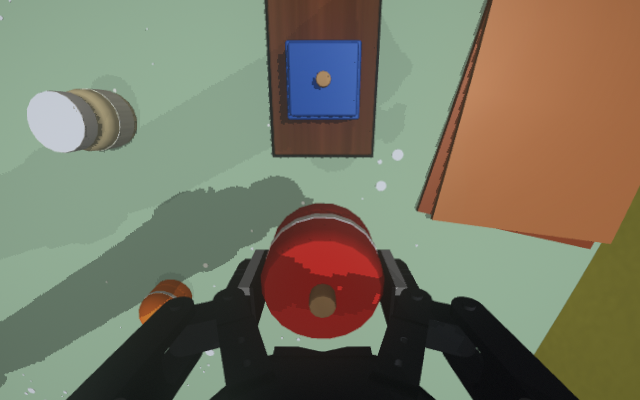

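Call:
carry_out([
  [[0.05,1,10.4],[0,0,0],0.4],
  [[0.05,2,10.4],[0,0,0],0.4],
  [[0.05,3,10.4],[0,0,0],0.4],
  [[0.05,5,10.4],[0,0,0],0.4],
  [[0.05,6.5,10.4],[0,0,0],0.4],
  [[0.05,6.9,10.4],[0,0,0],0.4],
  [[0.05,6.9,10.4],[0,0,0],0.4],
  [[0.05,6.9,10.4],[0,0,0],0.4],
])

```text
t: 13.33
ee_pos: [0.5708, 0.3866, 0.0961]
orientation: [[0.976, 0.001, -0.219], [0.219, -0.001, 0.976], [0.001, -1.0, -0.001]]
wrist_force: [-0.1, 0.0, -0.5]
grip_width: 0.692
```

```bash
python3 -c "
from h import *
im,P,cal=cloud('side');cv2.imwrite('pics/s9.png',cv2.resize(im[200:400,100:400,::-1],(800,533)))
delta((.5698,.386,.073),12.8)
"
```

```text
pos [0.571  0.3873 0.0968] psi 12.65 t 13.3833 grip 0.6894179854605913 F [-0.2  0.2 -0.7]
shift cm [-0.14  2.38 -0.1 ] turn [ 0.   -0.15  0.1 ]
```

View pics/s9.png

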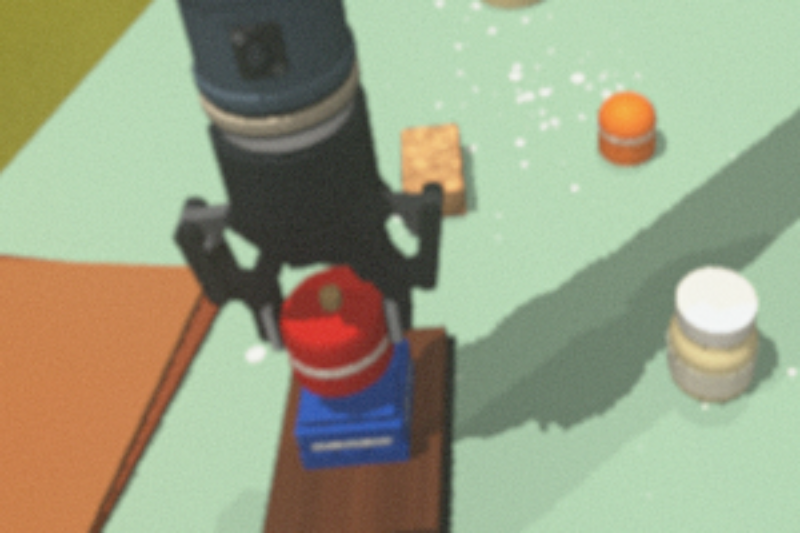

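```bash
python3 -c "
from h import *
cal=get_calibration('side')
k=800/300
print(at_z(cal,[[330/k+100,292/k+200]],.1418),at_z(cal,[[350/k+100,364/k+200]],.074))
"
```

```text
[[0.56858794 0.3924562  0.1418    ]] [[0.56857249 0.38887231 0.074     ]]
```

Call:
carry_out([
  [[-0.05,0.6,-0.2],[0,0,0],0.4],
  [[-0.05,0.9,-0.2],[0,0,0],0.4],
  [[-0.05,1.2,-0.2],[0,0,0],0.4],
  [[-0.05,1.5,-0.2],[0,0,0],0.4],
  [[-0.05,1.8,-0.2],[0,0,0],0.4],
  [[-0.05,2.1,-0.2],[0,0,0],0.4],
  [[-0.05,2.2,-0.2],[0,0,0],0.4],
  [[-0.05,2.2,-0.2],[0,0,0],0.4],
])

```text
t: 14.05
ee_pos: [0.5694, 0.3865, 0.0739]
orientation: [[0.975, 0.0, -0.222], [0.222, -0.0, 0.975], [0.0, -1.0, -0.0]]
wrist_force: [0.2, -0.8, 1.0]
grip_width: 0.691
```

Call:
carry_out([
  [[0,0.1,0],[0,0,0],0.4],
  [[0,0.2,0],[0,0,0],0.4],
  [[0,0.2,0],[0,0,0],0.4],
])

```text
t: 14.3
ee_pos: [0.5695, 0.3866, 0.0739]
orientation: [[0.975, 0.001, -0.221], [0.221, -0.001, 0.975], [0.001, -1.0, -0.001]]
wrist_force: [-3.8, -4.2, 11.1]
grip_width: 0.69
```

Seated firmly; release, then rise.

Call:
carry_out([
  [[0,-0.1,0],[0,0,0],0.4],
  [[0,-0.1,0],[0,0,0],0.8],
  [[0,-0.1,0],[0,0,0],1],
  [[0,-0.1,0],[0,0,0],1],
  [[0,-0.1,0],[0,0,0],1],
  [[0,-4,0],[0,0,0],1],
  [[0,-8,0],[0,0,0],1],
  [[0,-12,0],[0,0,0],1],
])

```text
t: 14.97
ee_pos: [0.5689, 0.386, 0.192]
orientation: [[0.975, -0.002, -0.222], [0.222, -0.001, 0.975], [-0.002, -1.0, -0.001]]
wrist_force: [1.3, 0.9, -0.6]
grip_width: 1.0
```

```bash
python3 -c "
from h import *
im,P,cal=cloud('wrist');cv2.imwrite('pics/w10.png',im[:,:,::-1])
m=blob(im,P,(.57,.387),.10,.113,.05);m=blob(im,P,(.57,.387),.114,.125,.03)
delta((.5,.0,.22),12.8)
"
```

```text
n 225 med [0.5667 0.417  0.1095] rect ((574.262939453125, 393.5013122558594), (59.12038803100586, 57.269020080566406), 11.33647346496582)
n 2639 med [0.5712 0.3929 0.1179] rect ((572.6770629882812, 391.2938232421875), (53.370357513427734, 51.604976654052734), 6.983969688415527)
pos [0.5724 0.3899 0.2025] psi 12.78 t 15.0167 grip 1.0001779778055873 F [1.4 3.4 6.4]
shift cm [-15.66  -2.17 -36.41] turn [-0.36 -0.02  0.72]
```

View pics/w10.png

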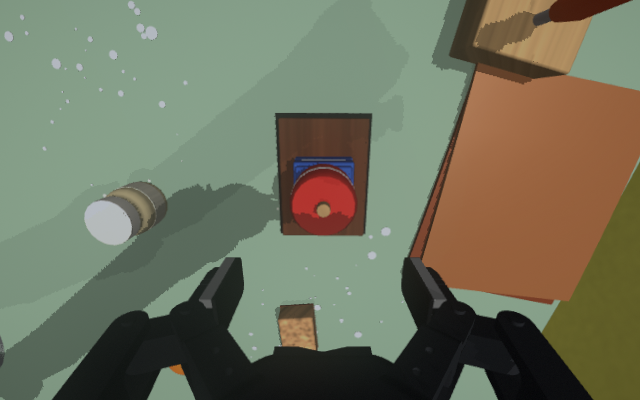

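Call:
carry_out([
  [[-15.7,0,-36.4],[0,0,0],1],
  [[-15.7,0,-36.4],[0,0,0],1],
  [[-15.7,0,-36.4],[0,0,0],1],
  [[-15.7,0,-36.4],[0,0,0],1],
  [[-15.7,0,-36.4],[0,0,0],1],
  [[-15.7,0,-36.4],[0,0,0],1],
  [[-15.7,0,-36.4],[0,0,0],1],
  [[-15.7,0,-36.4],[0,0,0],1],
])

```text
t: 15.68
ee_pos: [0.5078, 0.0568, 0.1916]
orientation: [[0.975, 0.0, -0.222], [0.222, -0.0, 0.975], [0.0, -1.0, -0.0]]
wrist_force: [0.9, -0.6, -0.3]
grip_width: 0.999
```

```bash
python3 -c "
from h import *
delta((.3665,-.2925,.2),-24.2)"
```

```text
pos [0.5078 0.0568 0.1916] psi 12.81 t 15.6833 grip 0.9994981248568937 F [ 0.9 -0.6 -0.3]
shift cm [-21.52  -0.84 -30.93] turn [1.000e-02 3.701e+01 2.000e-02]
```

Call:
carry_out([
  [[-21.5,-0.8,-30.9],[0,37,0],1],
  [[-21.5,-0.8,-30.9],[0,37,0],1],
  [[-21.5,-0.8,-30.9],[0,37,0],1],
  [[-21.5,-0.8,-30.9],[0,37,0],1],
  [[-21.5,-0.8,-30.9],[0,37,0],1],
  [[-21.5,-0.8,-30.9],[0,37,0],1],
  [[-21.5,-0.8,-30.9],[0,37,0],1],
  [[-21.5,-0.8,-30.9],[0,37,0],1],
])

```text
t: 16.35
ee_pos: [0.3824, -0.2519, 0.199]
orientation: [[0.912, 0.001, 0.41], [-0.41, -0.001, 0.912], [0.001, -1.0, -0.0]]
wrist_force: [0.1, -0.8, -0.6]
grip_width: 1.0
```

```bash
python3 -c "
from h import *
delta((.3665,-.2925,.2),-24.2)"
```

```text
pos [ 0.3824 -0.2519  0.199 ] psi -24.19 t 16.35 grip 1.0000938947481053 F [ 0.1 -0.8 -0.6]
shift cm [ 0.21 -0.1  -4.36] turn [0.02 0.01 0.06]
```

Call:
carry_out([
  [[0.2,0,-4],[0,0,0],1],
  [[0.2,0,-4],[0,0,0],1],
  [[0.2,0,-4],[0,0,0],1],
  [[0.2,0,-4],[0,0,0],1],
  [[0.2,0,-4],[0,0,0],1],
])

```text
t: 16.77
ee_pos: [0.3696, -0.2861, 0.1987]
orientation: [[0.913, 0.0, 0.408], [-0.408, 0.0, 0.913], [-0.0, -1.0, 0.0]]
wrist_force: [0.3, -0.6, 0.2]
grip_width: 0.997
```

```bash
python3 -c "
from h import *
im,P,cal=cloud('wrist');cv2.imwrite('pics/w11.png',im[:,:,::-1])
m=blob(im,P,(.3665,-.2925),.030,.048,.075);m=blob(im,P,(.3665,-.2925),.0505,.058,.05)
v,u=np.nonzero(m);print(at_z(cal,[[u.mean(),v.mean()]],.054))
delta((.3665,-.2925,.008),-24.2)
"
```

```text
n 3015 med [ 0.3699 -0.2887  0.0398] rect ((350.17694091796875, -283.3047180175781), (120.65887451171875, 85.07254028320312), 57.4560432434082)
n 91 med [ 0.3674 -0.2943  0.0533] rect ((367.4337463378906, -294.63299560546875), (10.657963752746582, 11.01262092590332), 19.067201614379883)
[[ 0.36746857 -0.29410567  0.054     ]]
pos [ 0.3697 -0.2861  0.1988] psi -24.03 t 16.8167 grip 1.0022991838086792 F [-0.8 -0.4 -0.3]
shift cm [-0.03 19.08 -0.72] turn [-0.02  0.17  0.01]
```

View pics/w11.png

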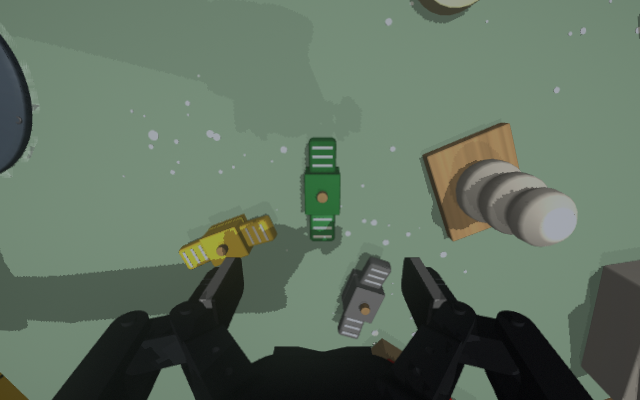

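```bash
python3 -c "
from h import *
delta((.3668,-.2937,.009),-24.2)
"
```

```text
pos [ 0.3697 -0.2861  0.1988] psi -24.03 t 16.8167 grip 1.0022991838086792 F [-0.8 -0.4 -0.3]
shift cm [ 0.05 18.98 -0.82] turn [-0.02  0.17  0.01]
```

Call:
carry_out([
  [[0.05,5,-0.8],[0,0,0],1],
  [[0.05,9,-0.8],[0,0,0],1],
  [[0.05,12,-0.8],[0,0,0],1],
  [[0.05,15,-0.8],[0,0,0],1],
  [[0.05,17,-0.8],[0,0,0],1],
  [[0.05,18.5,-0.8],[0,0,0],1],
  [[0.05,19,-0.8],[0,0,0],1],
  [[0.05,19,-0.8],[0,0,0],1],
])

```text
t: 17.48
ee_pos: [0.3661, -0.2936, 0.0079]
orientation: [[0.913, -0.002, 0.408], [-0.408, 0.002, 0.913], [-0.002, -1.0, 0.001]]
wrist_force: [-0.8, -0.8, -0.4]
grip_width: 1.001
```

Call:
carry_out([
  [[0,0,0],[0,0,0],1],
  [[0,0,0],[0,0,0],0.2],
  [[0,0,0],[0,0,0],0.2],
  [[0,0,0],[0,0,0],0.2],
  [[0,0,0],[0,0,0],0.2],
  [[0,0,0],[0,0,0],0.2],
  [[0,0,0],[0,0,0],0.2],
  [[0,0,0],[0,0,0],0.2],
])

```text
t: 18.15
ee_pos: [0.3665, -0.2954, 0.0097]
orientation: [[0.912, 0.001, 0.41], [-0.41, -0.001, 0.912], [0.001, -1.0, -0.0]]
wrist_force: [-1.1, 0.5, 6.9]
grip_width: 0.464
```

Call:
carry_out([
  [[0,-1,0],[0,0,0],0.2],
  [[0,-4,0],[0,0,0],0.2],
  [[0,-8,0],[0,0,0],0.2],
  [[0,-12,0],[0,0,0],0.2],
  [[0,-15,0],[0,0,0],0.2],
  [[0,-18,0],[0,0,0],0.2],
  [[0,-20,0],[0,0,0],0.2],
  [[0,-20,0],[0,0,0],0.2],
])

```text
t: 18.82
ee_pos: [0.3682, -0.2964, 0.2139]
orientation: [[0.912, 0.008, 0.41], [-0.41, -0.006, 0.912], [0.009, -1.0, -0.003]]
wrist_force: [0.2, -0.3, -1.3]
grip_width: 0.462
```

```bash
python3 -c "
from h import *
delta((.51,.0,.21),12.8)"
```

```text
pos [ 0.3682 -0.2964  0.2139] psi -24.21 t 18.8167 grip 0.4621276345466548 F [ 0.2 -0.3 -1.3]
shift cm [ 0.77  0.31 32.85] turn [  0.32 -37.01   0.47]
```

Call:
carry_out([
  [[0.8,0,32.9],[0,-37,0],0.2],
  [[0.8,0,32.9],[0,-37,0],0.2],
  [[0.8,0,32.9],[0,-37,0],0.2],
  [[0.8,0,32.9],[0,-37,0],0.2],
  [[0.8,0,32.9],[0,-37,0],0.2],
  [[0.8,0,32.9],[0,-37,0],0.2],
  [[0.8,0,32.9],[0,-37,0],0.2],
  [[0.8,0,32.9],[0,-37,0],0.2],
])

```text
t: 19.48
ee_pos: [0.5081, 0.0042, 0.2084]
orientation: [[0.975, -0.001, -0.223], [0.223, 0.0, 0.975], [-0.001, -1.0, 0.0]]
wrist_force: [1.1, -0.9, -1.4]
grip_width: 0.465
```

```bash
python3 -c "
from h import *
delta((.598,.262,.21),12.8)"
```

```text
pos [0.5081 0.0042 0.2084] psi 12.86 t 19.4833 grip 0.4650596120407915 F [ 1.1 -0.9 -1.4]
shift cm [14.5  -0.17 23.13] turn [-0.03  0.06 -0.05]
```

Call:
carry_out([
  [[14.5,0,23.1],[0,0,0],0.2],
  [[14.5,0,23.1],[0,0,0],0.2],
  [[14.5,0,23.1],[0,0,0],0.2],
  [[14.5,0,23.1],[0,0,0],0.2],
  [[14.5,0,23.1],[0,0,0],0.2],
  [[14.5,0,23.1],[0,0,0],0.2],
  [[14.5,0,23.1],[0,0,0],0.2],
  [[14.5,0,23.1],[0,0,0],0.2],
])

```text
t: 20.15
ee_pos: [0.5972, 0.2662, 0.2078]
orientation: [[0.973, -0.002, -0.229], [0.229, 0.005, 0.973], [-0.001, -1.0, 0.005]]
wrist_force: [-0.4, 0.8, -0.5]
grip_width: 0.465
```

Call:
carry_out([
  [[0,0,0],[0,0,0],0.2],
  [[0,0,0],[0,0,0],0.2],
  [[0,0,0],[0,0,0],0.2],
])

```text
t: 20.4
ee_pos: [0.5984, 0.2569, 0.2083]
orientation: [[0.976, -0.001, -0.219], [0.219, -0.002, 0.976], [-0.001, -1.0, -0.002]]
wrist_force: [1.1, -1.4, -1.2]
grip_width: 0.461
```

```bash
python3 m.py .118 12 1
```

```text
n 237 med [0.5698 0.3868 0.1176] rect ((569.5060424804688, 387.3841247558594), (11.173097610473633, 11.176362037658691), 13.450397491455078)
dowel below [[0.56987699 0.38685624 0.118     ]]
n 1347 med [0.5985 0.2621 0.2526] rect ((597.7647094726562, 260.3405456542969), (55.87989807128906, 19.294715881347656), 12.849255561828613)
held dowel [[0.59699284 0.26267307 0.25354452]]
pos [0.5986 0.2569 0.2085] psi 12.66 t 20.45 grip 0.4591267015048885 F [-0.7 -0.2 -0.6]
shift cm [ 0.03  3.03 13.28] turn [ 0.09 -0.14 -0.04]
```

View pics/w12.png

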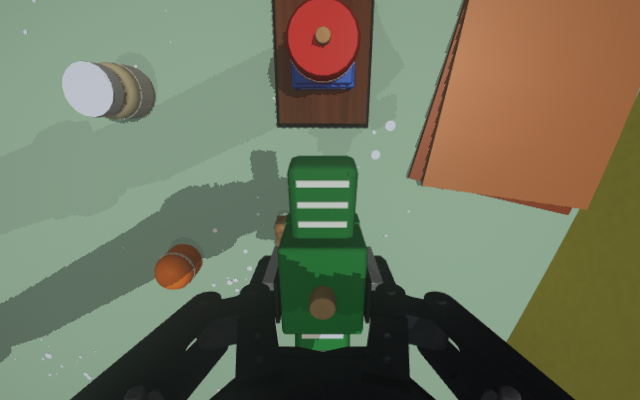

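Call:
carry_out([
  [[0,1,13.3],[0,0,0],0.2],
  [[0,2,13.3],[0,0,0],0.2],
  [[0,3,13.3],[0,0,0],0.2],
  [[0,4,13.3],[0,0,0],0.2],
  [[0,5,13.3],[0,0,0],0.2],
  [[0,6.5,13.3],[0,0,0],0.2],
  [[0,6.8,13.3],[0,0,0],0.2],
  [[0,6.8,13.3],[0,0,0],0.2],
])

```text
t: 21.12
ee_pos: [0.5696, 0.3857, 0.1394]
orientation: [[0.976, -0.002, -0.219], [0.219, -0.003, 0.976], [-0.002, -1.0, -0.003]]
wrist_force: [-0.4, 0.3, -0.2]
grip_width: 0.463
```

Call:
carry_out([
  [[0,0,0],[0,0,0],0.2],
  [[0,0,0],[0,0,0],0.2],
])

```text
t: 21.28
ee_pos: [0.5701, 0.3881, 0.142]
orientation: [[0.976, 0.002, -0.22], [0.22, 0.001, 0.976], [0.002, -1.0, 0.0]]
wrist_force: [0.2, -0.7, -0.6]
grip_width: 0.466
```

```bash
python3 -c "
from h import *
im,P,cal=cloud('side');cv2.imwrite('pics/s13.png',cv2.resize(im[200:400,100:400,::-1],(800,533)))
delta((.5697,.3867,.118),12.8)
"
```

```text
pos [0.57   0.3884 0.1421] psi 12.71 t 21.3333 grip 0.46353611448371324 F [ 1.1 -0.1 -0.9]
shift cm [-0.07  2.41 -0.16] turn [-0.03 -0.09  0.11]
```

View pics/s13.png

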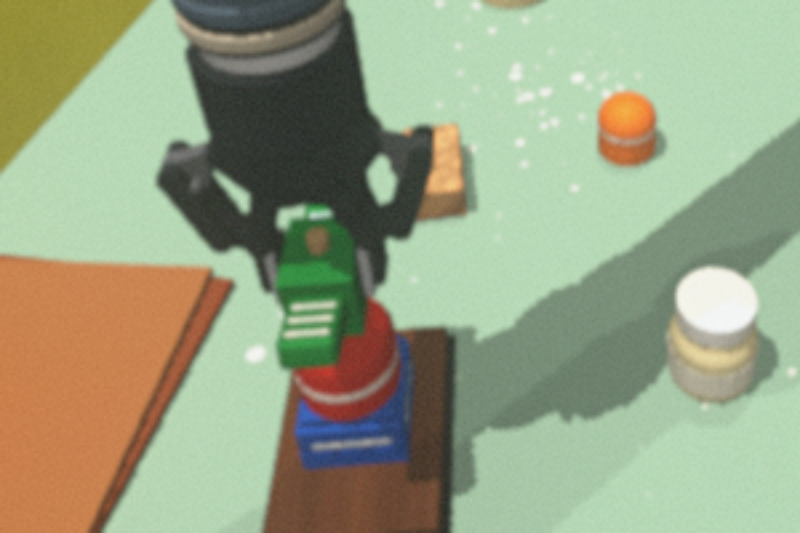

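Call:
carry_out([
  [[-0.05,0.6,-0.2],[0,0,0],0.2],
  [[-0.05,0.9,-0.2],[0,0,0],0.2],
  [[-0.05,1.2,-0.2],[0,0,0],0.2],
  [[-0.05,1.5,-0.2],[0,0,0],0.2],
  [[-0.05,1.8,-0.2],[0,0,0],0.2],
  [[-0.05,2.1,-0.2],[0,0,0],0.2],
  [[-0.05,2.4,-0.2],[0,0,0],0.2],
  [[-0.05,2.4,-0.2],[0,0,0],0.2],
])

```text
t: 22.0
ee_pos: [0.569, 0.3871, 0.1178]
orientation: [[0.975, 0.0, -0.222], [0.222, -0.0, 0.975], [0.0, -1.0, -0.0]]
wrist_force: [-0.7, -1.6, 4.8]
grip_width: 0.465
```

Call:
carry_out([
  [[0,0.05,0],[0,0,0],0.2],
  [[0,0,0],[0,0,0],0.5],
  [[0,0,0],[0,0,0],0.8],
  [[0,0,0],[0,0,0],1],
  [[0,0,0],[0,0,0],1],
  [[0,0,0],[0,0,0],1],
  [[0,-4,0],[0,0,0],1],
  [[0,-8,0],[0,0,0],1],
])

```text
t: 22.67
ee_pos: [0.5677, 0.3852, 0.1945]
orientation: [[0.975, -0.006, -0.222], [0.222, -0.004, 0.975], [-0.006, -1.0, -0.003]]
wrist_force: [0.8, 0.2, 0.0]
grip_width: 1.0
```

Call:
carry_out([
  [[0,-3,0],[0,0,0],1],
  [[0,-3,0],[0,0,0],1],
  [[0,-3,0],[0,0,0],1],
])

```text
t: 22.92
ee_pos: [0.5697, 0.3878, 0.2293]
orientation: [[0.975, 0.004, -0.221], [0.221, 0.003, 0.975], [0.004, -1.0, 0.002]]
wrist_force: [0.6, -1.1, -0.9]
grip_width: 0.999
```

```bash
python3 -c "
from h import *
im,P,cal=cloud('wrist');cv2.imwrite('pics/w14.png',im[:,:,::-1])
m=blob(im,P,(.57,.387),.135,.156,.07);m=blob(im,P,(.57,.387),.1575,.168,.03)
delta((.431,.094,.23),12.8)
"
```

```text
n 5106 med [0.5669 0.3955 0.1457] rect ((568.3858642578125, 387.29766845703125), (39.97563552856445, 118.47518920898438), 12.834976196289062)
n 153 med [0.5685 0.3869 0.1589] rect ((568.6871948242188, 386.38323974609375), (11.226531982421875, 10.890436172485352), 46.71014404296875)
pos [0.569  0.3867 0.2271] psi 12.8 t 22.9667 grip 1.0000690163069226 F [ 0.5 -0.3 -1.5]
shift cm [-19.94  -0.31 -25.49] turn [ 0.01 -0.    0.04]
```

View pics/w14.png

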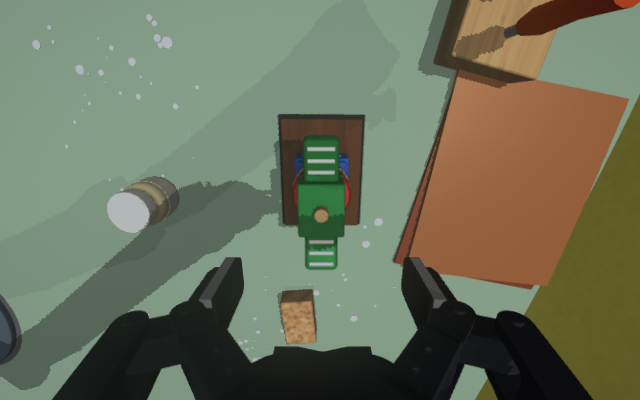

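Call:
carry_out([
  [[-19.9,2,-25.5],[0,0,0],1],
  [[-19.9,2,-25.5],[0,0,0],1],
  [[-19.9,2,-25.5],[0,0,0],1],
  [[-19.9,2,-25.5],[0,0,0],1],
  [[-19.9,2,-25.5],[0,0,0],1],
  [[-19.9,2,-25.5],[0,0,0],1],
  [[-19.9,2,-25.5],[0,0,0],1],
  [[-19.9,2,-25.5],[0,0,0],1],
])

```text
t: 23.63
ee_pos: [0.4284, 0.0903, 0.2047]
orientation: [[0.976, -0.005, -0.219], [0.219, -0.002, 0.976], [-0.005, -1.0, -0.001]]
wrist_force: [-0.1, -0.2, 0.3]
grip_width: 0.997
```

Call:
carry_out([
  [[0,0,0],[0,0,0],1],
  [[0,0,0],[0,0,0],1],
  [[0,0,0],[0,0,0],1],
])

```text
t: 23.88
ee_pos: [0.4313, 0.0943, 0.2062]
orientation: [[0.975, -0.001, -0.221], [0.221, 0.0, 0.975], [-0.001, -1.0, 0.001]]
wrist_force: [0.2, 0.3, -0.9]
grip_width: 1.001
```

```bash
python3 -c "
from h import *
im,P,cal=cloud('wrist');cv2.imwrite('pics/w15.png',im[:,:,::-1])
m=blob(im,P,(.431,.094),.012,.06,.04);m=blob(im,P,(.431,.094),.035,.06,.04)
v,u=np.nonzero(m);print(at_z(cal,[[u.mean(),v.mean()]],.045))
delta((.431,.094,.004),12.8)
"
```

```text
n 1460 med [0.4329 0.1009 0.0465] rect ((434.13482666015625, 97.33250427246094), (47.39942169189453, 47.14687728881836), 54.01536178588867)
n 1298 med [0.4333 0.0991 0.0472] rect ((434.2591247558594, 96.29306030273438), (45.948307037353516, 46.02526092529297), 46.15097427368164)
[[0.43353999 0.09839032 0.045     ]]
pos [0.4316 0.095  0.2064] psi 12.87 t 23.9333 grip 1.0000068338545396 F [ 0.1 -0.5  0.9]
shift cm [-0.07 20.24 -0.11] turn [-0.06  0.07 -0.02]
```

View pics/w15.png

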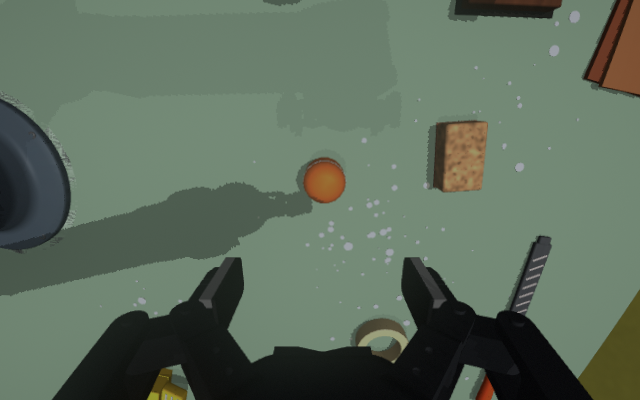

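```bash
python3 -c "
from h import *
from scipy.optimize import least_squares
im,P,cal=cloud('wrist')
m=np.isfinite(P[...,2])&(P[...,2]>.025)&(np.hypot(P[...,0]-.432,P[...,1]-.096)<.035)
q=P[m]
r=least_squares(lambda a:np.linalg.norm((q[q[:,2]>.036]-[a[0],a[1],a[2]])/[1,1,a[4]],axis=1)-a[3],[.432,.096,.032,.025,.8],loss='soft_l1',f_scale=.001);print(r.x)
t=q[q[:,2]>.0505];print(len(t),t.mean(0))
delta((.4328,.0955,.004),12.8)
"
```

```text
[0.41688097 0.16138998 0.15782953 0.07919426 2.46611119]
12275 [0.42918333 0.10812807 0.28814127]
pos [0.4317 0.0954 0.2065] psi 12.92 t 23.9833 grip 0.9999904558504762 F [ 0.1  0.1 -0.3]
shift cm [ 0.12 20.25 -0.04] turn [-0.06  0.12 -0.01]
```

```bash
python3 -c "
from h import *
from scipy.optimize import least_squares
im,P,cal=cloud('wrist')
m=np.isfinite(P[...,2])&(P[...,2]>.025)&(P[...,2]<.06)&(np.hypot(P[...,0]-.432,P[...,1]-.096)<.035)
q=P[m]
r=least_squares(lambda a:np.linalg.norm((q[q[:,2]>.036]-[a[0],a[1],.032])/[1,1,.8],axis=1)-.025,[.432,.096],loss='soft_l1',f_scale=.001);print(r.x)
t=q[q[:,2]>.0505];print(len(t),t.mean(0))
delta((.4328,.0955,.004),12.8)
"
```

```text
[0.43392969 0.0946516 ]
181 [0.4334568  0.09556829 0.05105639]
pos [0.4317 0.0955 0.2066] psi 12.94 t 24.0333 grip 1.0015846914108335 F [-0.2 -0.5 -0.6]
shift cm [ 0.11 20.26 -0.04] turn [-0.06  0.14 -0.01]
```

Call:
carry_out([
  [[0.12,5,-0.1],[0,0,0],1],
  [[0.12,9,-0.1],[0,0,0],1],
  [[0.12,12,-0.1],[0,0,0],1],
  [[0.12,15,-0.1],[0,0,0],1],
  [[0.12,17.5,-0.1],[0,0,0],1],
  [[0.12,19.4,-0.1],[0,0,0],1],
  [[0.12,20.2,-0.1],[0,0,0],1],
  [[0.12,20.2,-0.1],[0,0,0],1],
])

```text
t: 24.7
ee_pos: [0.4318, 0.0942, 0.0031]
orientation: [[0.975, -0.004, -0.223], [0.223, -0.0, 0.975], [-0.004, -1.0, 0.001]]
wrist_force: [-0.1, 1.0, 0.2]
grip_width: 0.998
```

Call:
carry_out([
  [[0,0,0],[0,0,0],1],
  [[0,0,0],[0,0,0],0.3],
  [[0,0,0],[0,0,0],0.3],
  [[0,0,0],[0,0,0],0.3],
  [[0,0,0],[0,0,0],0.3],
  [[0,0,0],[0,0,0],0.3],
  [[0,0,0],[0,0,0],0.3],
  [[0,0,0],[0,0,0],0.3],
])

```text
t: 25.37
ee_pos: [0.4337, 0.0934, 0.0061]
orientation: [[0.975, 0.002, -0.221], [0.221, -0.0, 0.975], [0.002, -1.0, -0.001]]
wrist_force: [0.0, 0.1, 6.0]
grip_width: 0.57
```

Call:
carry_out([
  [[0,-1,0],[0,0,0],0.3],
  [[0,-4,0],[0,0,0],0.3],
  [[0,-8,0],[0,0,0],0.3],
  [[0,-12,0],[0,0,0],0.3],
  [[0,-16,0],[0,0,0],0.3],
  [[0,-20,0],[0,0,0],0.3],
  [[0,-23.5,0],[0,0,0],0.3],
  [[0,-23.5,0],[0,0,0],0.3],
])

```text
t: 26.03
ee_pos: [0.4365, 0.0949, 0.2474]
orientation: [[0.975, 0.015, -0.221], [0.221, 0.001, 0.975], [0.015, -1.0, -0.002]]
wrist_force: [1.3, 0.9, -0.3]
grip_width: 0.575
```

```bash
python3 -c "
from h import *
delta((.598,.262,.24),12.8)"
```

```text
pos [0.4365 0.0949 0.2474] psi 12.79 t 26.0333 grip 0.5752898885936999 F [ 1.3  0.9 -0.3]
shift cm [19.44  0.99 12.72] turn [ 0.13 -0.02  0.84]
```

Call:
carry_out([
  [[19.7,0,12.6],[0,0,0],0.3],
  [[19.7,0,12.6],[0,0,0],0.3],
  [[19.7,0,12.6],[0,0,0],0.3],
  [[19.7,0,12.6],[0,0,0],0.3],
  [[19.7,0,12.6],[0,0,0],0.3],
  [[19.7,0,12.6],[0,0,0],0.3],
  [[19.7,0,12.6],[0,0,0],0.3],
  [[19.7,0,12.6],[0,0,0],0.3],
])

```text
t: 26.7
ee_pos: [0.5965, 0.2609, 0.2391]
orientation: [[0.975, -0.002, -0.223], [0.223, 0.0, 0.975], [-0.002, -1.0, 0.001]]
wrist_force: [-0.7, -1.4, -0.5]
grip_width: 0.57
```

Call:
carry_out([
  [[0,0,0],[0,0,0],0.3],
  [[0,0,0],[0,0,0],0.3],
  [[0,0,0],[0,0,0],0.3],
])

```text
t: 26.95
ee_pos: [0.5965, 0.2585, 0.2403]
orientation: [[0.975, 0.0, -0.22], [0.22, -0.001, 0.975], [0.0, -1.0, -0.001]]
wrist_force: [0.2, -0.4, -0.2]
grip_width: 0.574
```

```bash
python3 m.py .162 16
```

```text
n 252 med [0.5694 0.3863 0.1612] rect ((569.4114379882812, 387.1799011230469), (10.614605903625488, 11.894962310791016), 12.401930809020996)
dowel below [[0.56945081 0.38630466 0.162     ]]
pos [0.5967 0.2586 0.2403] psi 12.73 t 27.0 grip 0.5710978315637973 F [ 1.3  0.3 -1.3]
shift cm [ 0.19  1.82 13.07] turn [ 0.06 -0.07  0.03]
```

View pics/w16.png

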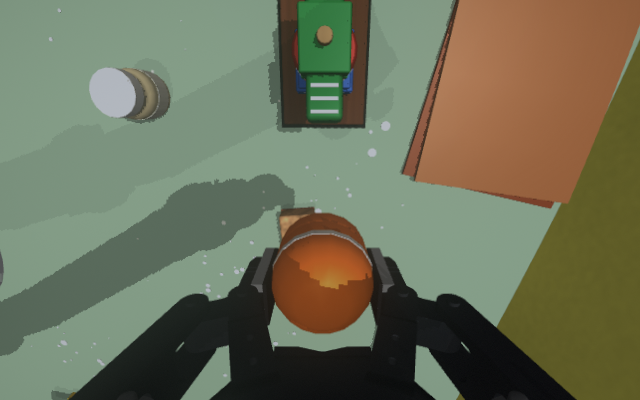

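Call:
carry_out([
  [[0.15,0,13],[0,0,0],0.3],
  [[0.15,1,13],[0,0,0],0.3],
  [[0.15,2,13],[0,0,0],0.3],
  [[0.15,3.5,13],[0,0,0],0.3],
  [[0.15,5,13],[0,0,0],0.3],
  [[0.15,6,13],[0,0,0],0.3],
  [[0.15,6,13],[0,0,0],0.3],
  [[0.15,6,13],[0,0,0],0.3],
])

```text
t: 27.67
ee_pos: [0.5703, 0.3855, 0.1798]
orientation: [[0.976, -0.0, -0.22], [0.22, -0.001, 0.976], [-0.0, -1.0, -0.001]]
wrist_force: [-0.5, 0.0, 0.6]
grip_width: 0.57
```

Call:
carry_out([
  [[0,0,0],[0,0,0],0.3],
  [[0,0,0],[0,0,0],0.3],
])

```text
t: 27.83
ee_pos: [0.5706, 0.3866, 0.1812]
orientation: [[0.975, 0.002, -0.22], [0.22, 0.001, 0.975], [0.002, -1.0, 0.001]]
wrist_force: [0.4, -0.8, -0.1]
grip_width: 0.573
```

```bash
python3 -c "
from h import *
im,P,cal=cloud('side');cv2.imwrite('pics/s17.png',cv2.resize(im[200:400,100:400,::-1],(800,533)))
delta((.5692,.3865,.158),12.8)
"
```

```text
pos [0.5705 0.3867 0.1811] psi 12.73 t 27.8833 grip 0.5680715643643195 F [ 0.6  0.6 -0.8]
shift cm [-0.13  2.31  0.01] turn [-0.03 -0.07  0.12]
```

View pics/s17.png

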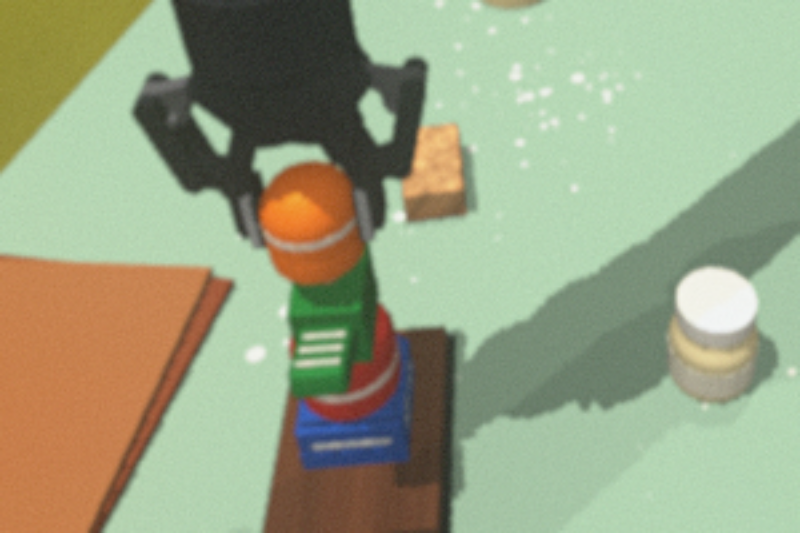

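Call:
carry_out([
  [[-0.12,0.5,0],[0,0,0],0.3],
  [[-0.12,0.9,0],[0,0,0],0.3],
  [[-0.12,1.2,0],[0,0,0],0.3],
  [[-0.12,1.5,0],[0,0,0],0.3],
  [[-0.12,1.8,0],[0,0,0],0.3],
  [[-0.12,2.1,0],[0,0,0],0.3],
  [[-0.12,2.4,0],[0,0,0],0.3],
  [[-0.12,2.4,0],[0,0,0],0.3],
])

```text
t: 28.55
ee_pos: [0.5687, 0.3873, 0.1583]
orientation: [[0.975, 0.001, -0.221], [0.221, 0.0, 0.975], [0.001, -1.0, 0.0]]
wrist_force: [-4.1, -2.5, 11.2]
grip_width: 0.572
```

Seated. Release and rise.

Call:
carry_out([
  [[0,-0.05,0],[0,0,0],0.3],
  [[0,-0.1,0],[0,0,0],0.6],
  [[0,-0.1,0],[0,0,0],0.9],
  [[0,-0.1,0],[0,0,0],1],
  [[0,-0.1,0],[0,0,0],1],
  [[0,-0.1,0],[0,0,0],1],
  [[0,-4,0],[0,0,0],1],
  [[0,-8,0],[0,0,0],1],
])

```text
t: 29.22
ee_pos: [0.5673, 0.3851, 0.2333]
orientation: [[0.975, -0.006, -0.222], [0.222, -0.004, 0.975], [-0.007, -1.0, -0.003]]
wrist_force: [0.7, 0.7, 0.7]
grip_width: 1.001
```

Call:
carry_out([
  [[0,-3,-5],[0,0,0],1],
  [[0,-3,-9],[0,0,0],1],
  [[0,-3,-10],[0,0,0],1],
  [[0,-3,-10],[0,0,0],1],
  [[0,-3,-10],[0,0,0],1],
  [[0,-3,-10],[0,0,0],1],
])

```text
t: 29.72
ee_pos: [0.5901, 0.2899, 0.2656]
orientation: [[0.975, -0.001, -0.222], [0.222, 0.001, 0.975], [-0.001, -1.0, 0.001]]
wrist_force: [-0.4, 0.3, 0.3]
grip_width: 1.001
```

```bash
python3 -c "
from h import *
im,P,cal=cloud('side');cv2.imwrite('pics/s18.png',cv2.resize(im[200:400,100:400,::-1],(800,533)))
im,P,cal=cloud('wrist');cv2.imwrite('pics/w18.png',im[:,:,::-1])
m=blob(im,P,(.57,.387),.185,.21,.05);m=blob(im,P,(.57,.387),.135,.156,.08);print(np.nanmax(P[m][:,2]))
delta((.57,.387,.3),12.8)
im,d=get_image('top');cv2.imwrite('pics/t18.png',im[:,:,::-1])
"
```

```text
n 3674 med [0.5683 0.3881 0.1991] rect ((568.2562866210938, 388.3056335449219), (47.93148422241211, 47.216793060302734), 12.953746795654297)
n 2629 med [0.5688 0.3637 0.1453] rect ((570.7613525390625, 386.03594970703125), (39.310081481933594, 120.69651794433594), 10.02452278137207)
0.1533041711448814
pos [0.5896 0.2909 0.2655] psi 12.96 t 29.8167 grip 1.0010244353491902 F [-0.4  0.2 -0. ]
shift cm [ 0.24 -3.44  9.8 ] turn [-0.06  0.16 -0.04]
```

View pics/s18.png

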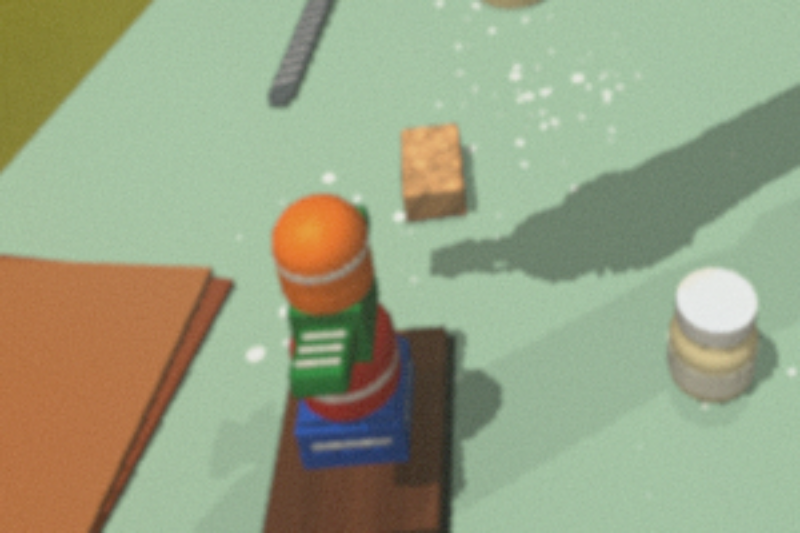

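View pics/w18.png

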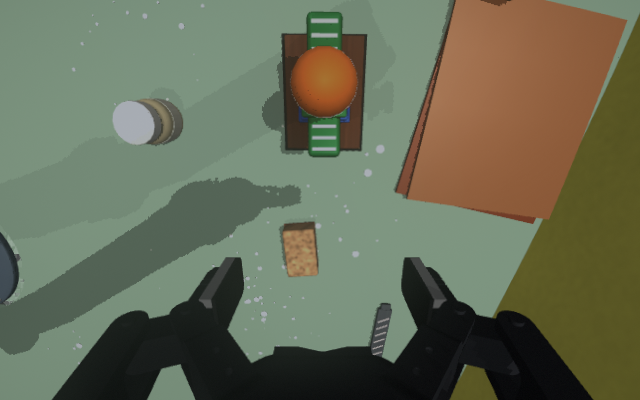

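View pics/t18.png

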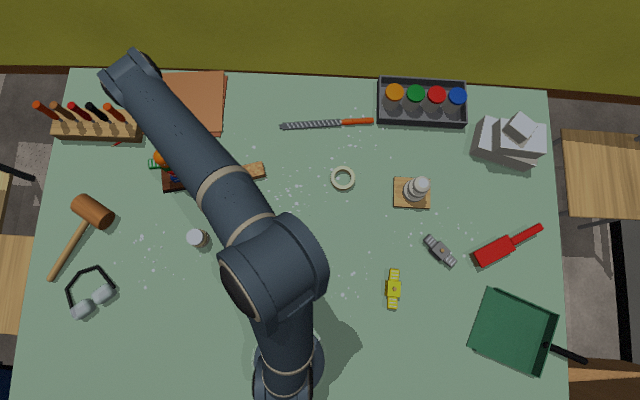

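```bash
python3 -c "
from h import *
im,P,cal=cloud('wrist')
q=P[np.isfinite(P[...,2])&(P[...,2]<.225)&(np.hypot(P[...,0]-.568,P[...,1]-.388)<.03)];print(np.percentile(q[:,2],[90,99,100]))
from workcell import workorder
print(workorder.finish_job())"
```

```text
[0.20263214 0.20371015 0.20454076]
the job is handed in; nothing more can be done
None
```

The stele is built on the dark plinth in the order foot, drum, green wing stone, cap. Each piece was lowered over its pin or dowel, let go, then left before I fetched the next. I handed the job in at about 30 s; it reported no verdict.

**Heights:** In the last pictures the cap's top measured 0.2037–0.2045 m, against the 0.204 m a fully seated stack should give. The drum's and wing stone's dowels were at 0.118 m and 0.161–0.162 m before the next piece went on, as expected.

**Alignment:** The wing stone measured about 12.8° when placed, against about 12.7° for the plinth. A later reading of 10.0°, partly hidden by the cap, is still inside the 14° limit. The foot measured 13.3°. The centres agree within about 2–3 mm from piece to piece.

**Rest of the scene:** The cork, jar, tape, rasp and sculpture look unmoved in the last pictures, judged by eye only. I left the grey and yellow look-alikes alone, and the gripper stood open about 10 cm clear of the stele.

**What disagreed:** The three cameras differed by 3–5 mm on the pin's position, so I aimed between them. Two heights read just after release, while the arm was still settling, were off: the foot's top about 3 mm low and the drum's top several mm high. The dowel heights above, read with the arm settled, came out right.

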